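# Clamp the dental pick in the sharpening holder

### The arm

A 6-joint arm with a two-finger parallel gripper is mounted at the origin on the work surface. World frame = base frame: x ahead of the robot, y to its left, z up, the work surface at z = 0. Lengths are in mm, angles in degrees, forces in N, time in s.
With the tool pointing down it reaches from about 350 to 850 mm from the base axis. Payload 8.1 kg.
Tool frame: the origin (TCP) lies between the finger pads; the fingertips stand 22 mm ahead of it and the grasp point (between the pads) lies 3 mm ahead of it; z points along the fingers, y is the direction in which the jaws open and shut (so a half turn about z gives the same grasp; the last joint's range is limited). The gripper opens to 85 mm and grips with 20 to 120 N. Pads are 22 mm wide; open, the fingers measure 114 mm over their backs; the gripper's body (76 mm by 85 mm) begins 54 mm behind the grasp point. The pads swing forward as they close: fully open they stand 13 mm farther back than shut.
Start: joints at [60.252, 7.471, 85.268, -0, 87.261, -4.893], TCP at [252.173, 544.439, 253.292] pointing down, gripper open.
Joint ranges: [-169.43, 169.43], [-51.17, 129.36], [1.28, 143.12], [-76.62, 256.62], [0, 156.53], [-152.29, 152.29]. Speed limits (degrees/s): [136.94, 136.94, 159.86, 180, 180, 180].

### API

Orientations are given as [roll, pitch, yaw] about the fixed x, y, z axes, in that order (R = Rz(yaw) Ry(pitch) Rx(roll)).
In Python, from bench import r gives the robot as it stands.
- The arm moves only by the tool drive_tool, never from a script. Its argument "moves" is a list of rows, each a list of 2 entries, a list of its own where there are three numbers: the shift along the world's x, y, z in mm, then the turn about the world's z in degrees. A call has exactly 8 rows; each row is the pose to reach, as a shift and turn from the pose commanded when the call began; what a row does not reach only later rows make up. A row lasts 1/12 s, in which the tool goes at most 41.7 mm and 7.16 degrees, less where a joint would pass 70% of its speed; a pose out of reach is approached as far as the arm can. A call with a gripper value outside its range is refused whole. "fingers" is the finger opening in mm, from 0 to 85.4, set as the call begins (left out, the last holds). The fingers move at their own pace and stop on an object; "squeeze" is the grip in N (left out, the last holds). Time passes only in rows, so rows that repeat a pose let the fingers close, or fill a call up. It gives the time, the measured TCP pose, the force and the opening at its end, in the units of the state.
- r.sense(): the state, without advancing time (a new reading comes with each control period).
- r.snapshot(name): name is "side" or "top" or "wrist"; returns a dict with "pixels" (384x512x3 uint8, red, green, blue), "camera_matrix" (3x3 intrinsics, pixels), "xyz" and "orientation" of the camera in the world. Camera axes: x right, y down, z forward; pixel columns grow to the right and rows downward; lengths in mm; the calibration is good to about 2 mm. A picture is of the moment at which its call begins. There is no depth.
- r.hand_in(): hands the job in, once; it reports no verdict.
The state is a dict: "time": time; "joint_pos": joint angles; "qd": joint speeds; "joint_efforts": joint torques, N m; "tool_pos": TCP position; "tcp_rot": TCP orientation; "ft_force": force on the tool from outside, world axes, zero at the start; "wrist_torque": the same for the moment, N m; "finger_gap": finger opening in mm.
Only numpy, scipy, OpenCV 4.12 (cv2) and the standard library are available. Lean on these libraries where they do the work, as an engineer would, in place of code of your own. Each camera call takes 0.05 s, during which the arm holds its last target.

### The job

Set the steel dental pick up for sharpening: lift the sprung red clamp bar of the holder clear of its keeper and turn it aside onto its ledge, then lay the pick's handle in the two notches, tip towards the clamp-bar end, and slide it gently back until the yellow stop button is fully pressed in. Finally turn the bar back over the handle until it stops and lower it gently, without letting it snap, so that it sits behind its keeper and grips the handle. Do not force anything, and leave the azurite, the glass dome and the other things on the shelf where they are.

Things in the scene. Friction and masses are not known exactly. Their poses are not given: they have to be found in the camera images.
- holder: Sharpening holder, fixed: dark steel base plate 195 x 108 x 8 mm (x -87 to 107, y -48 to 60 mm in its frame) with two notches, post, keeper, ledge and stop block. Origin on the shelf surface under the middle of the groove; z up, x along the groove from the clamp-bar end (-x) to the stop (+x).
- groove (a point): Point on the axis that a laid-in handle takes: x 0, y 0, z 34 mm of the holder, same axes. Two aluminium 90 degree V notches, 16 mm long, 30 mm wide, centred 40 mm to -x and 38 mm to +x of it; the lips are level with this axis. Between them (x -32 to 30) only the base plate lies below: room for fingers. A laid-in handle's axis runs along x through here.
- ledge (a point): Centre of the top of the ledge, a 22 x 22 mm block (x -72, y 40, z 55 mm in the holder frame) on which the bar rests when turned aside. Same axes as the holder.
- keeper (a point): Centre of the top of the keeper, an upright plate 6 mm thick in x, 12 mm wide in y (x -52, y -26, z 49 mm in the holder frame). The lowered bar sits beside it, on its +x side, with 3 mm of play.
- post (a point): Foot of the post that carries the bar, on its axis at shelf height: x -40, y 40 mm in the holder frame; the bar turns about it. Radius 6 mm, 84 mm high with its cap of 10 mm radius. Same axes as the holder.
- clamp_bar: Red clamp bar, 12 mm wide, 8 mm thick, 90 mm long, with a round black upright knob on its free end. Origin on its underside below the knob's axis; z up, y along the bar from knob to post, whose axis is 94 mm away. At the start it points from the post to -y of the holder over the first notch (knob at x -40, y -54 mm), underside at z 35 mm, beside its keeper.
- stop_button (a joint): How far the yellow stop button is pushed in, m: 0 untouched, 0.008 fully in, hard bottom; it moves to +x. Round, 14 mm, on the groove axis, before an aluminium block 34 mm wide, 52 mm high. The block is locked by hand at an unmeasured place: the untouched button's face is 54 to 66 mm to +x of groove. Its spring is weak (under 0.4 N); a handle lying in the notches stays put.
- swivel (a joint): Turn of the clamp bar about the post, rad: 0 = over the groove, against a hard stop; grows as the knob swings from -y to -x of the holder (clockwise from above), ends at 1.75. The ledge is well under the bar from 1.4 to 1.75 (best about 1.6). Slight friction; it stays where it is left.
- lift (a joint): How far the clamp bar is raised above its lowest place, m, 0 to 0.028. A spring and the weight push it down with about 5 N at 0 and 7 N at 0.028, damped (25 N per m/s). Its underside clears the keeper above 0.014; it rests on the ledge at 0.020, and on a handle lying in the notches at about 0.006.
- pick: Steel dental pick: round handle, 14 mm diameter, 124 mm long, about 0.12 kg (varies by a fifth), with a thin shank and hook of 45 mm on its -x end. Origin on the axis at mid-handle, near the centre of mass; x along the handle, flat butt end at x = +62 mm. It may roll about its axis: its y and z axes mean nothing. At the start it lies level on the teal rest.
- knob (a point): Middle of the black knob on the clamp bar: 16 mm in diameter (a 13 mm neck below), 26 mm above the bar's underside; the full width reaches from 11 mm below this point to 11 mm above it; top of the knob 14 mm above it. Same axes as the clamp bar.
- pick_rest: Teal silicone rest, fixed: base 110 x 50 x 6 mm with two notched ridges 10 mm thick at x = -42 and +42 mm. The origin is on the shelf under its middle; the pick lies along its x (butt to +x) with its axis 26 mm above the shelf; between the ridges the fingers can reach down to the 6 mm base.
- azurite: Lump of dark blue azurite, about 66 mm wide and 45 mm high; leave alone. Origin under its middle.
- glass_dome: Glass dome on a dark wooden foot, 104 mm wide, 124 mm high, over a turquoise nugget; leave alone. Origin under its middle.
- finger_pad: Small teal silicone finger pad, 30 x 24 x 9 mm; leave alone.
- hone: Grey sharpening stone on a wooden foot, 62 x 165 x 32 mm, beyond the holder; leave alone.
- stone_dish: White dish, 100 mm wide, 30 mm high; leave alone.
- bead_jar: Amber jar, 60 mm wide, 75 mm high; leave alone.
- bar_guide: The keeper and the ledge together, part of the holder and fixed to it: same origin and axes as the holder.
- cradle: The two V notches with the stop block and its button, part of the holder and fixed to it: same origin and axes as the holder.
There are look-alikes about, which are no part of the job. There is more than one size of the pick; the job needs the middle-sized.

How it is judged:
By the outcome, as a careful person would: the job done as asked, in the order asked, and still so for the second after the job is handed in, with the robot touching nothing.
It also fails if it takes over 69 s, if anything falls off the work surface, if the arm or the gripper's body presses on something with over 40 N, if the wrist force passes 120 N, or if a joint passes its speed limit or range.

## Working session

There is one attempt and no reset: what is moved stays moved. The work goes in short steps, Python scripts to look and compute and a tool call to move; the robot and the scene stay as the last step left them, time stands still between calls to the robot, and variables do not carry over. Pictures are saved under pics/ and viewed, and the job is handed in when it is done.

Besides the shell and the picture viewer there is one more tool, called by a JSON object that holds its "method" and its "body". drive_tool: Moves the arm, as the interface text tells. Its arguments: {"type":"object","properties":{"moves":{"type":"array","items":{"type":"array"}},"fingers":{"type":"number"},"squeeze":{"type":"number"}},"required":["moves"]}

```bash
ls; mkdir -p pics; cat > h.py <<'E'
import numpy as np, cv2
from scipy.spatial.transform import Rotation as R
from bench import r
def snap(n,f):
    s=r.snapshot(n); cv2.imwrite('pics/'+f+'.png',s['pixels'][:,:,::-1]); np.save('pics/'+f+'.npy',s,allow_pickle=True); return s
def load(f): return np.load('pics/'+f+'.npy',allow_pickle=True).item()
def camR(s):
    o=np.array(s['orientation'],float)
    return o if o.shape==(3,3) else R.from_euler('xyz',o,degrees=True).as_matrix()
def ray(s,u,v):
    d=camR(s)@np.linalg.inv(s['camera_matrix'])@np.array([u,v,1.]); return np.array(s['xyz']),d/np.linalg.norm(d)
def onz(s,u,v,z):
    o,d=ray(s,u,v); return o+d*(z-o[2])/d[2]
def two(s1,p1,s2,p2):
    o1,d1=ray(s1,*p1);o2,d2=ray(s2,*p2)
    A=np.stack([d1,-d2],1);t=np.linalg.lstsq(A,o2-o1,rcond=None)[0]
    a=o1+d1*t[0];b=o2+d2*t[1];return (a+b)/2,np.linalg.norm(a-b)
def proj(s,p):
    q=camR(s).T@(np.array(p,float)-np.array(s['xyz']));q=np.array(s['camera_matrix'])@q;return q[:2]/q[2]
E
python3 - <<'E'
from h import *
print(r.sense())
for n in ['side','top','wrist']:
    s=snap(n,n+'0'); print(n,s['xyz'],s['orientation'],s['camera_matrix'])
E
```

```text
pics
{'time': 0.0, 'joint_pos': array([ 6.02508270e+01,  7.51428109e+00,  8.53322817e+01, -2.86832276e-04,
        8.72611087e+01, -4.89167228e+00]), 'qd': array([ 0.00592277, -0.11295027, -0.08902341, -0.00826553,  0.04664624,
       -0.05207779]), 'joint_efforts': array([ 2.42564747e-04, -5.69376791e+01, -5.00563502e+01, -8.32860087e-05,
        1.47287466e-02, -3.82340517e-06]), 'tool_pos': array([251.92316717, 543.96881208, 252.22424149]), 'tcp_rot': array([-1.79892696e+02, -8.89593095e-03,  1.55142505e+02]), 'ft_force': array([-0.32626858,  0.38391353, -0.19560633]), 'wrist_torque': array([-0.02186464,  0.02141377, -0.04864014]), 'finger_gap': 85.39363873808904}
side [ 447.42751768 -827.4617728   823.23084446] [-133.39841032    1.16680717   -8.90805509] [[377.61824016   0.         253.75501819]
 [  0.         377.61824016 191.59664312]
 [  0.           0.           1.        ]]
top [ 475.05574683  -34.58909814 1219.6816223 ] [-176.27714714    0.23985944  -89.93506519] [[426.47754648   0.         254.25091182]
 [  0.         426.47754648 193.73711646]
 [  0.           0.           1.        ]]
wrist [180.46707079 578.39168548 372.16560587] [1.61996939e+02 5.31282120e-02 6.50988923e+01] [[266.22532767   0.         256.67378226]
 [  0.         266.22532767 186.96928151]
 [  0.           0.           1.        ]]
```

View pics/side0.png

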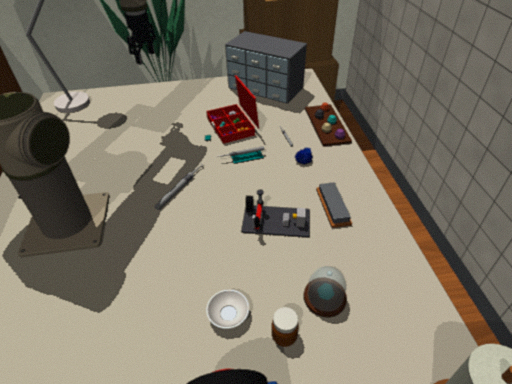

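View pics/top0.png

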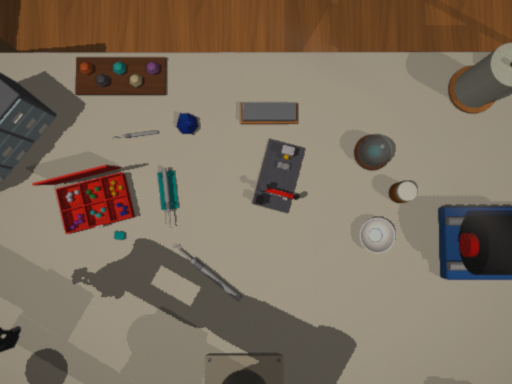

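View pics/wrist0.png

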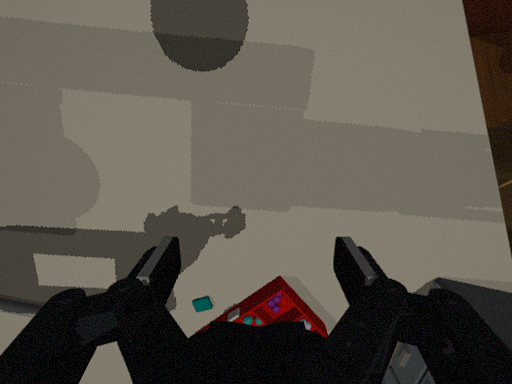

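Top view: pick look-alikes are a long pick at (210,272), one on the teal rest at (168,192), and a small one at (136,134). There is one holder, at (280,175), with its red bar at (280,193). I'll check this in close crops.

```bash
python3 - <<'E'
from h import *
t=load('top0')['pixels'][:,:,::-1]; s=load('side0')['pixels'][:,:,::-1]
a=cv2.resize(t[155:240,100:200],None,fx=4,fy=4,interpolation=cv2.INTER_CUBIC)
b=cv2.resize(t[130:220,240:315],None,fx=4.5,fy=4.5,interpolation=cv2.INTER_CUBIC)
h=400;A=np.zeros((590,790,3),np.uint8)
A[:a.shape[0],:400]=a[:590,:400]
b=b[:405,:337];A[:405,405:405+b.shape[1]]=b
cv2.imwrite('pics/c1.png',A)
c=cv2.resize(s[180:245,235:320],None,fx=6,fy=6,interpolation=cv2.INTER_CUBIC)
cv2.imwrite('pics/c2.png',c)
c=cv2.resize(s[140:170,210:290],None,fx=8,fy=8,interpolation=cv2.INTER_CUBIC)
cv2.imwrite('pics/c3.png',c)
E
```

```text
(no output)
```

View pics/c1.png

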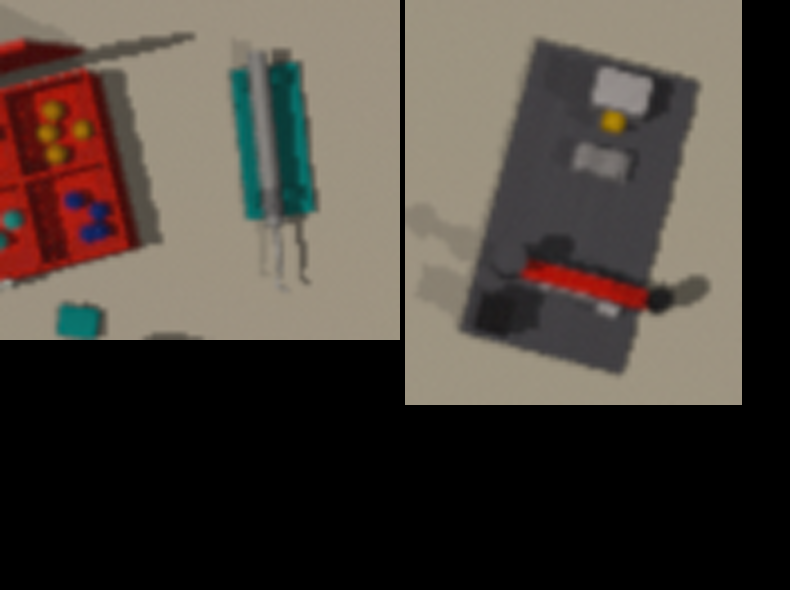

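View pics/c2.png

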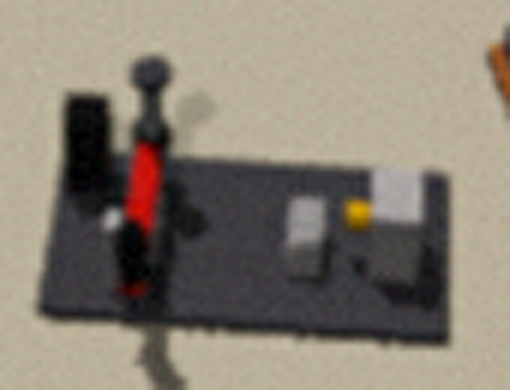

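View pics/c3.png

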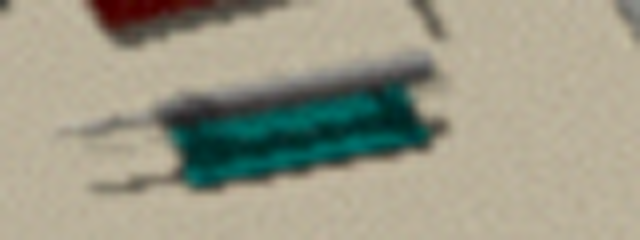

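```bash
python3 - <<'E'
from h import *
t=load('top0');p=t['pixels'];s=load('side0')
# plate mask top
hsv=cv2.cvtColor(p,cv2.COLOR_RGB2HSV)
roi=np.zeros(p.shape[:2],np.uint8);roi[130:220,245:312]=1
m=((p.max(2)<110)&(roi>0)).astype(np.uint8)
# remove light shadows: print hist
m=cv2.morphologyEx(m,cv2.MORPH_OPEN,np.ones((9,9)))
m=cv2.morphologyEx(m,cv2.MORPH_CLOSE,np.ones((15,15)))
c=max(cv2.findContours(m,0,2)[0],key=cv2.contourArea)
rect=cv2.minAreaRect(c);bx=cv2.boxPoints(rect)
print(rect)
for b in bx: print(b,onz(t,*b,8)[:2])
P=np.array([onz(t,*b,8)[:2] for b in bx]);print([np.linalg.norm(P[i]-P[i-1]) for i in range(4)])
# corners by eye in crop c1 (scale 4.5 , x0 240,y0 130, offset 405)
for n,(u,v,z) in dict(TL=(535,38,8),TR=(700,82,8),BR=(625,375,8),BL=(460,332,8)).items():
    uu,vv=(u-405)/4.5+240,v/4.5+130; print(n,uu,vv,onz(t,uu,vv,z)[:2])
def cen(mask):
    y,x=np.nonzero(mask);return x.mean(),y.mean(),len(x)
def hm(img,lo,hi,box):
    h=cv2.cvtColor(img,cv2.COLOR_RGB2HSV);k=cv2.inRange(h,lo,hi);z=np.zeros_like(k);x0,y0,x1,y1=box;z[y0:y1,x0:x1]=k[y0:y1,x0:x1];return z
y1=cen(hm(p,(18,150,100),(35,255,255),(245,130,312,220)));y2=cen(hm(s['pixels'],(18,150,100),(35,255,255),(235,180,320,245)))
print('yellow',y1,y2,two(t,y1[:2],s,y2[:2]))
k=hm(p,(0,150,80),(8,255,255),(245,130,312,220));print('red',cv2.minAreaRect(np.argwhere(k)[:,::-1].astype(np.float32)))
rb=cv2.boxPoints(cv2.minAreaRect(np.argwhere(k)[:,::-1].astype(np.float32)))
for b in rb: print(b,onz(t,*b,43)[:2])
# teal rest
k=hm(p,(80,120,60),(95,255,255),(150,160,190,220));rr=cv2.minAreaRect(np.argwhere(k)[:,::-1].astype(np.float32));print('teal',rr)
P=[onz(t,*b,6)[:2] for b in cv2.boxPoints(rr)];print(P)
# pick handle ends by eye: crop c1 4x x0 100,y0 155
for n,(u,v) in dict(butt=(256,52),join=(273,205),tip=(283,285)).items():
    uu,vv=u/4+100,v/4+155; print(n,uu,vv,onz(t,uu,vv,30))
E
```

```text
((278.47723388671875, 175.46060180664062), (38.52056121826172, 67.76527404785156), 14.931418418884277)
[251.137   203.23653] [526.8190482  -20.60451124]
[268.59756 137.75935] [714.99543448 -70.43839051]
[305.81747 147.68468] [ 686.27768021 -177.06077913]
[288.3569  213.16185] [ 498.73500989 -126.27691533]
[np.float64(109.34061548865971), np.float64(194.66321655199363), np.float64(110.42211357872611), np.float64(194.29681935595548)]
TL 268.8888888888889 138.44444444444446 [713.00767083 -71.27257551]
TR 305.55555555555554 148.22222222222223 [ 684.72279078 -176.30015781]
BR 288.8888888888889 213.33333333333331 [ 498.25038507 -127.7840769 ]
BL 252.22222222222223 203.77777777777777 [525.28226372 -23.69227384]
yellow (np.float64(285.7894736842105), np.float64(156.6315789473684), 19) (np.float64(294.3333333333333), np.float64(215.0), 18) (array([ 657.65549888, -117.83887405,   35.56794407]), np.float64(2.9149877995555435))
red ((279.73077392578125, 192.65383911132812), (27.89044189453125, 4.911524295806885), 15.255118370056152)
[265.63077 191.35384] [558.24696662 -61.0415111 ]
[266.92307 186.61537] [571.39661763 -64.62556751]
[293.83078 193.95384] [ 551.10860931 -138.96724459]
[292.53848 198.6923 ] [ 537.99153395 -135.33540373]
teal ((167.7073211669922, 189.86587524414062), (37.21542739868164, 16.675161361694336), 83.6598129272461)
[array([615.3291594 , 248.12932434]), array([620.6629553 , 200.69706413]), array([514.72884478, 187.56642215]), array([509.43779404, 234.73103259])]
butt 164.0 168.0 [624.6906381  224.07813723  30.        ]
join 168.25 206.25 [517.23754916 210.59959762  30.        ]
tip 170.75 226.25 [461.5546699  202.84085622  30.        ]
```

The pick on the rest is about 165 mm long in all (169 expected). The others measure about 229 and 125 mm, so the one on the teal rest is the middle size. The holder plate measures 194 x 110 mm, with its origin near (595.5,-102) and yaw -14.8°. Next I move above the knob, near (543,-144).

{"method": "drive_tool", "body": {"moves": [[[8, -20, -2], -3], [[20, -48, -4], -7], [[34, -80, -6], -11], [[48, -114, -8], -15], [[62, -148, -11], -19], [[76, -182, -13], -23], [[90, -216, -16], -27], [[104, -250, -18], -31]], "fingers": 45, "squeeze": 40}}

```text
time: 0.82
tool_pos: [356.2, 292.7, 234.8]
tcp_rot: [-180.0, 0.0, 124.0]
ft_force: [0.3, 0.1, -0.6]
finger_gap: 45.0
```

{"method": "drive_tool", "body": {"moves": [[[14, -34, -2], -4], [[28, -68, -4], -8], [[42, -102, -6], -12], [[56, -136, -8], -16], [[70, -170, -11], -20], [[84, -204, -13], -24], [[98, -235, -16], -28], [[110, -264, -18], -32]]}}

```text
time: 1.48
tool_pos: [466.5, 28.3, 217.0]
tcp_rot: [180.0, 0.0, 91.9]
ft_force: [1.1, -0.6, -0.2]
finger_gap: 44.9
```

{"method": "drive_tool", "body": {"moves": [[[12, -28, -2], -3], [[24, -56, -4], -6], [[36, -84, -6], -9], [[48, -112, -8], -12], [[60, -138, -11], -14], [[70, -160, -13], -16], [[75, -170, -16], -17], [[77, -174, -17], -17]]}}

```text
time: 2.15
tool_pos: [543.1, -145.0, 199.3]
tcp_rot: [-179.9, 0.0, 75.0]
ft_force: [-0.5, 0.5, 0.2]
finger_gap: 45.0
```

```bash
python3 - <<'E'
from h import *
print({k:np.round(v,2) for k,v in r.sense().items() if k in('time','tool_pos','tcp_rot','ft_force','finger_gap','joint_pos')})
s=snap('wrist','w1');print(s['xyz'],s['orientation'])
cv2.imwrite('pics/w1b.png',cv2.resize(s['pixels'][:,:,::-1],None,fx=1.5,fy=1.5))
E
```

```text
{'time': np.float64(2.15), 'joint_pos': array([-2.017e+01,  3.500e+00,  9.519e+01, -1.000e-02,  8.139e+01,
       -5.170e+00]), 'tool_pos': array([ 543.13, -144.99,  199.27]), 'tcp_rot': array([-179.92,    0.  ,   75.  ]), 'ft_force': array([-0.49,  0.55,  0.22]), 'finger_gap': np.float64(44.96)}
[564.14130532 -67.61110062 319.12033273] [ 1.62038404e+02  5.55445866e-02 -1.50461715e+01]
```

View pics/w1b.png

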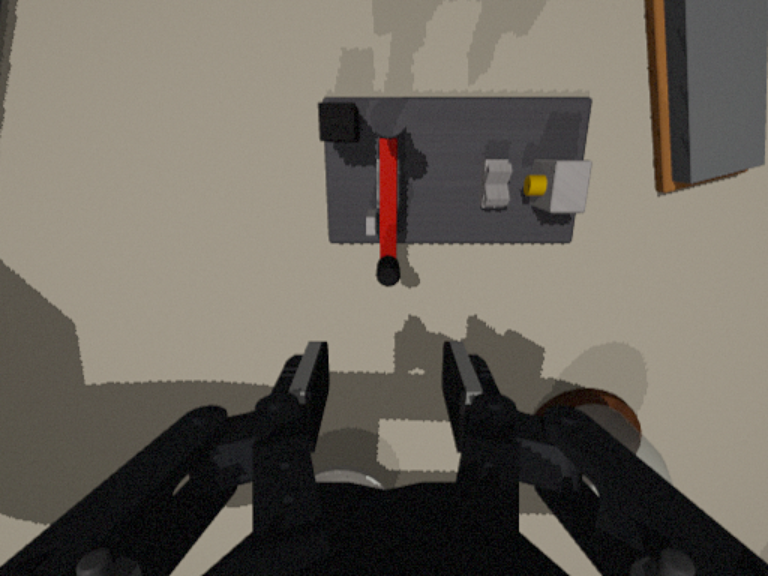

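The wrist view (scaled 1.5x) shows the red bar at (388,200), the knob at (388,271), the yellow button at (535,185), the ledge at (339,122) and the keeper at (370,225). I'll measure them.

```bash
python3 - <<'E'
from h import *
s=load('w1');f=lambda u,v,z:onz(s,u/1.5,v/1.5,z)
P={'c(-87,-48)':(330,243,8),'c(107,-48)':(574,243,8),'c(107,60)':(591,98,8),'c(-87,60)':(325,98,8),
'knobtop':(388,268,75),'barR at post':(397,139,43),'barL':(379,139,43),'barLk':(380,255,43),'barRk':(397,255,43),
'blk front l':(549,211,52),'blk front top':(556,162,52),'yel left':(525,185,36),'yel right':(545,185,36),
'ledge corner L near':(321,141,55),'ledgeR near':(358,141,55),'keeper':(371,218,49)}
W={k:f(*v) for k,v in P.items()}
for k,w in W.items(): print(k,np.round(w,1))
src=np.array([[-87,-48],[107,-48],[107,60],[-87,60]],float);dst=np.array([W[k][:2] for k in list(P)[:4]])
a=src-src.mean(0);b=dst-dst.mean(0)
H=a.T@b;th=np.arctan2(H[0,1]-H[1,0],H[0,0]+H[1,1]);Rm=np.array([[np.cos(th),-np.sin(th)],[np.sin(th),np.cos(th)]])
o=dst.mean(0)-Rm@src.mean(0);print('yaw',np.degrees(th),'o',o,'res',dst-(src@Rm.T+o))
for k,w in W.items(): print(k,np.round(Rm.T@(w[:2]-o),1))
E
```

```text
c(-87,-48) [ 503.6 -123.4    8. ]
c(107,-48) [ 690.8 -173.7    8. ]
c(107,60) [715.  -70.9   8. ]
c(-87,60) [531.8 -21.7   8. ]
knobtop [ 547.4 -136.4   75. ]
barR at post [573.4 -62.4  43. ]
barL [562.  -59.3  43. ]
barLk [ 542.1 -134.7   43. ]
barRk [ 553.8 -137.8   43. ]
blk front l [ 659.4 -132.5   52. ]
blk front top [ 668.  -102.5   52. ]
yel left [ 651.5 -114.3   36. ]
yel right [ 664.9 -117.9   36. ]
ledge corner L near [526.8 -51.4  55. ]
ledgeR near [549.1 -57.4  55. ]
keeper [ 543.5 -106.7   49. ]
yaw -14.893907315027354 o [ 599.0983144  -100.64233851] res [[ 0.87386689  1.29973306]
 [ 0.6323874   0.87430273]
 [-2.90389989 -0.78679703]
 [ 1.3976456  -1.38723876]]
c(-87,-48) [-86.5 -46.5]
c(107,-48) [107.4 -47. ]
c(107,60) [104.4  58.5]
c(-87,60) [-85.3  59. ]
knobtop [-40.8 -47.9]
barR at post [-34.7  30.4]
barL [-46.4  30.4]
barLk [-46.3 -47.5]
barRk [-34.2 -47.5]
blk front l [ 66.5 -15.3]
blk front top [67.1 15.9]
yel left [54.2  0.3]
yel right [68.   0.3]
ledge corner L near [-82.5  29. ]
ledgeR near [-59.4  28.9]
keeper [-52.1 -20.2]
```

{"method": "drive_tool", "body": {"moves": [[[1, 1, -10], 0], [[1, 1, -25], 0], [[2, 2, -40], 0], [[2, 2, -55], 0], [[2, 2, -70], 0], [[2, 2, -80], 0], [[2, 2, -86], 0], [[2, 2, -88], 0]]}}

```text
time: 2.87
tool_pos: [544.3, -140.4, 110.9]
tcp_rot: [-179.9, -0.0, 75.2]
ft_force: [-0.9, 0.4, -0.2]
finger_gap: 45.1
```

```bash
python3 - <<'E'
from h import *
print({k:np.round(v,2) for k,v in r.sense().items() if k in('time','tool_pos','tcp_rot')})
s=snap('wrist','w2');t=snap('side','s2');
a=s['pixels'][:,:,::-1];b=cv2.resize(t['pixels'][150:250,215:335,::-1],None,fx=3.84,fy=3.84,interpolation=cv2.INTER_CUBIC)
cv2.imwrite('pics/w2b.png',cv2.resize(a[60:300,130:390],None,fx=2.3,fy=2.3));cv2.imwrite('pics/s2b.png',b)
E
```

```text
{'time': np.float64(2.87), 'tool_pos': array([ 544.32, -140.41,  110.93]), 'tcp_rot': array([-1.7988e+02, -2.0000e-02,  7.5220e+01])}
```

View pics/w2b.png

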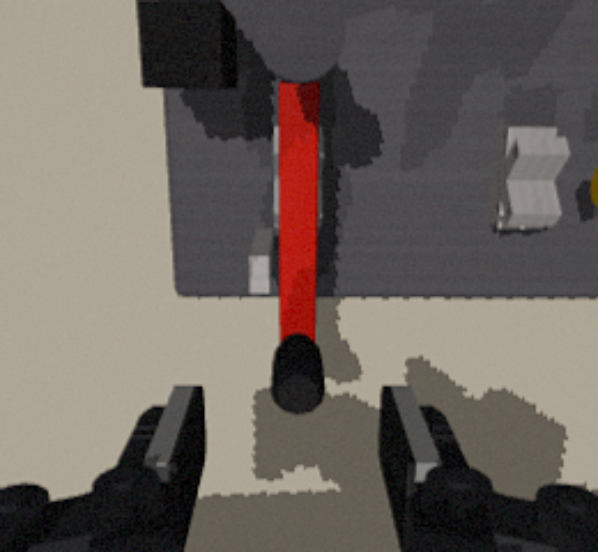

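View pics/s2b.png

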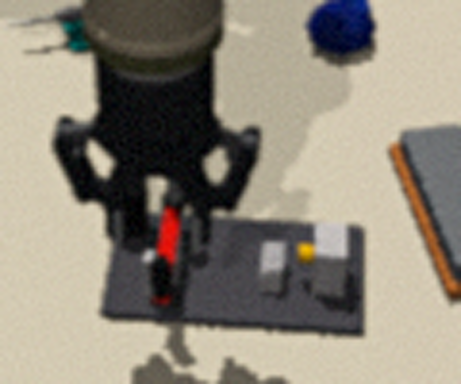

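```bash
python3 - <<'E'
from h import *
s=load('w2')
k=onz(s,130+298/2.3,60+393/2.3,75);print(k, s['xyz'])
tp=r.sense()['tool_pos'];print(tp,proj(s,tp),proj(s,[tp[0],tp[1],75]), proj(s,[tp[0],tp[1],89]))
E
```

```text
[ 546.08951468 -141.15154334   75.        ] [565.10988206 -62.99140587 230.78633856]
[ 545.1407244  -141.10517167  112.3242212 ] [258.38942719 264.80337466] [258.13483375 231.14272646] [258.21706283 242.01450815]
```

{"method": "drive_tool", "body": {"moves": [[[1, 0, -6], 0], [[1, 0, -14], 0], [[1, 0, -22], 0], [[1, 0, -30], 0], [[1, 0, -36], 0], [[1, 0, -40], 0], [[1, 0, -42], 0], [[1, 0, -42], 0]]}}

```text
time: 3.63
tool_pos: [545.7, -141.5, 69.5]
tcp_rot: [-179.9, -0.0, 75.1]
ft_force: [0.1, -0.1, -0.2]
finger_gap: 45.1
```

{"method": "drive_tool", "body": {"moves": [[[0, 0, 0], 0], [[0, 0, 0], 0], [[0, 0, 0], 0], [[0, 0, 0], 0], [[0, 0, 0], 0], [[0, 0, 0], 0], [[0, 0, 0], 0], [[0, 0, 0], 0]], "fingers": 10, "squeeze": 40}}

```text
time: 4.3
tool_pos: [546.2, -141.8, 70.6]
tcp_rot: [180.0, 0.0, 75.1]
ft_force: [-4.5, -0.7, 5.6]
finger_gap: 14.5
```

```bash
python3 - <<'E'
from h import *
print({k:np.round(v,2) for k,v in r.sense().items() if k in('time','tool_pos','tcp_rot','ft_force','wrist_torque')})
s=snap('wrist','w3');t=snap('side','s3');
a=s['pixels'][:,:,::-1];b=cv2.resize(t['pixels'][150:250,215:335,::-1],None,fx=3.84,fy=3.84,interpolation=cv2.INTER_CUBIC)
A=np.hstack([cv2.resize(a[60:300,155:365],(336,384)),b]);cv2.imwrite('pics/w3b.png',A)
E
```

```text
{'time': np.float64(4.3), 'tool_pos': array([ 546.18, -141.79,   70.6 ]), 'tcp_rot': array([1.7999e+02, 2.0000e-02, 7.5150e+01]), 'ft_force': array([-4.52, -0.75,  5.61]), 'wrist_torque': array([-0.15,  0.77,  0.01])}
```

View pics/w3b.png

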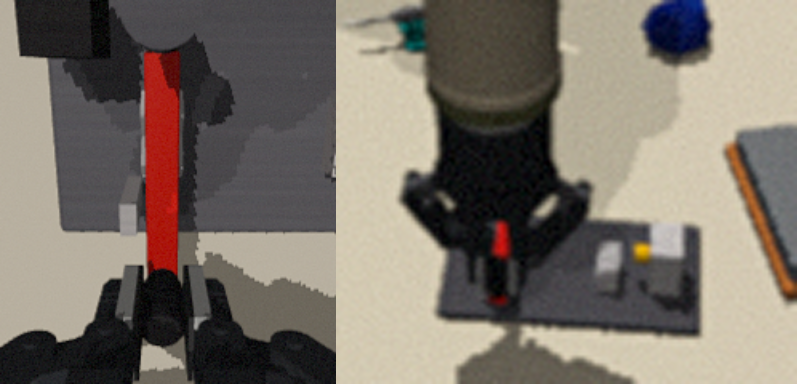

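The wrist view shows the knob at about (163,300) in the left panel, between the pads, with the gap at 14.5 mm. Next I lift it.

{"method": "drive_tool", "body": {"moves": [[[0, 0, 1], 0], [[0, 0, 3], 0], [[0, 0, 6], 0], [[0, 0, 9], 0], [[0, 0, 12], 0], [[0, 0, 14], 0], [[0, 0, 15], 0], [[0, 0, 15], 0]]}}

```text
time: 5.07
tool_pos: [546.0, -141.4, 85.4]
tcp_rot: [-180.0, -0.0, 75.1]
ft_force: [-1.0, 1.8, -4.7]
finger_gap: 14.2
```

```bash
python3 - <<'E'
from h import *
print({k:np.round(v,2) for k,v in r.sense().items() if k in('time','tool_pos','tcp_rot','ft_force','wrist_torque')})
s=snap('wrist','w4')
a=s['pixels'][:,:,::-1]
o=load('w3')['pixels'][:,:,::-1]
A=np.hstack([cv2.resize(a[60:300,155:365],(390,446)),cv2.resize(o[60:300,155:365],(390,446))]);cv2.imwrite('pics/w4b.png',A)
E
```

```text
{'time': np.float64(5.07), 'tool_pos': array([ 546.04, -141.36,   85.38]), 'tcp_rot': array([-1.7998e+02, -1.0000e-02,  7.5150e+01]), 'ft_force': array([-1.  ,  1.84, -4.72]), 'wrist_torque': array([0.22, 0.19, 0.  ])}
```

View pics/w4b.png

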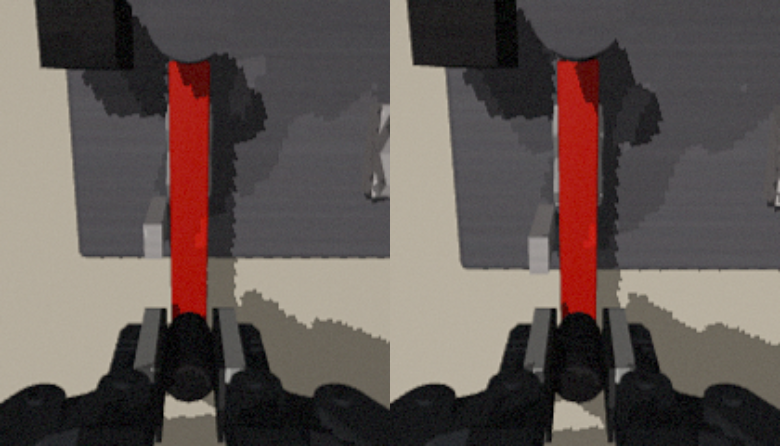

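{"method": "drive_tool", "body": {"moves": [[[0, 0, 1], 0], [[0, 0, 2], 0], [[0, 0, 4], 0], [[0, 0, 6], 0], [[0, 0, 7], 0], [[0, 0, 8], 0], [[0, 0, 8], 0], [[0, 0, 8], 0]]}}

```text
time: 5.78
tool_pos: [546.1, -141.4, 93.3]
tcp_rot: [-180.0, -0.0, 75.1]
ft_force: [-2.4, 3.4, -5.7]
finger_gap: 15.0
```

```bash
python3 - <<'E'
from h import *
print({k:np.round(v,2) for k,v in r.sense().items() if k in('time','tool_pos','tcp_rot','ft_force','wrist_torque')})
v0=np.array([-24.2,-90.8])
th=np.array([1,4,9,15,21,27,33,39, 45,51,57,63,69,75,80,84, 88,91,92])
prev=v0
for i,t in enumerate(th):
    a=np.radians(-t);v=np.array([[np.cos(a),-np.sin(a)],[np.sin(a),np.cos(a)]])@v0
    if i in(8,16): base=pv;tb=th[i-1]
    if i==0: base=v0;tb=0
    print(t,np.round(v-base,1),-(t-tb)); pv=v
E
```

```text
{'time': np.float64(5.78), 'tool_pos': array([ 546.08, -141.43,   93.27]), 'tcp_rot': array([-1.7999e+02, -1.0000e-02,  7.5150e+01]), 'ft_force': array([-2.36,  3.39, -5.7 ]), 'wrist_torque': array([ 0.56,  0.21, -0.04])}
1 [-1.6  0.4] -1
4 [-6.3  1.9] -4
9 [-13.9   4.9] -9
15 [-22.7   9.4] -15
21 [-30.9  14.7] -21
27 [-38.6  20.9] -27
33 [-45.5  27.8] -33
39 [-51.7  35.5] -39
45 [-5.4  8.2] -6
51 [-9.8 17. ] -12
57 [-13.4  26.2] -18
63 [-15.9  35.7] -24
69 [-17.5  45.4] -30
75 [-18.   55.2] -36
80 [-17.7  63.4] -41
84 [-16.9  69.9] -45
88 [1.2 6.4] -4
91 [ 2.5 11.2] -7
92 [ 2.9 12.8] -8
```

{"method": "drive_tool", "body": {"moves": [[[-1.6, 0.4, 0], -1], [[-6.3, 1.9, 0], -4], [[-13.9, 4.9, 0], -9], [[-22.7, 9.4, 0], -15], [[-30.9, 14.7, 0], -21], [[-38.6, 20.9, 0], -27], [[-45.5, 27.8, 0], -33], [[-51.7, 35.5, 0], -39]]}}

```text
time: 6.45
tool_pos: [494.8, -106.3, 93.8]
tcp_rot: [179.9, -0.1, 35.8]
ft_force: [1.5, 0.8, -6.4]
finger_gap: 14.8
```

{"method": "drive_tool", "body": {"moves": [[[-5.4, 8.2, 0], -6], [[-9.8, 17, 0], -12], [[-13.4, 26.2, 0], -18], [[-15.9, 35.7, 0], -24], [[-17.5, 45.4, 0], -30], [[-18, 55.2, 0], -36], [[-17.7, 63.4, 0], -41], [[-16.9, 69.9, 0], -45]]}}

```text
time: 7.12
tool_pos: [478.5, -36.4, 94.1]
tcp_rot: [179.9, -0.2, -9.2]
ft_force: [1.7, -2.0, -5.9]
finger_gap: 14.6
```

{"method": "drive_tool", "body": {"moves": [[[0.6, 3, 0], -2], [[1.2, 6.4, 0], -4], [[1.9, 9, 0], -5.5], [[2.5, 11.2, 0], -7], [[2.9, 12.8, 0], -8], [[2.9, 12.8, 0], -8], [[2.9, 12.8, 0], -8], [[2.9, 12.8, 0], -8]]}}

```text
time: 7.78
tool_pos: [481.3, -23.9, 93.9]
tcp_rot: [180.0, -0.1, -16.8]
ft_force: [5.1, -3.5, -6.9]
finger_gap: 14.6
```

```bash
python3 - <<'E'
from h import *
print({k:np.round(v,2) for k,v in r.sense().items() if k in('time','tool_pos','tcp_rot','ft_force','wrist_torque','finger_gap')})
s=snap('wrist','w5');t=snap('side','s5')
a=s['pixels'][:,:,::-1];b=cv2.resize(t['pixels'][150:250,215:335,::-1],None,fx=3,fy=3.84,interpolation=cv2.INTER_CUBIC)
A=np.hstack([a[:,60:460],b]);cv2.imwrite('pics/w5b.png',A)
E
```

```text
{'time': np.float64(7.78), 'tool_pos': array([481.34, -23.93,  93.86]), 'tcp_rot': array([ 1.7999e+02, -1.3000e-01, -1.6840e+01]), 'ft_force': array([ 5.1 , -3.45, -6.93]), 'wrist_torque': array([-0.56, -0.73, -0.2 ]), 'finger_gap': np.float64(14.58)}
```

View pics/w5b.png

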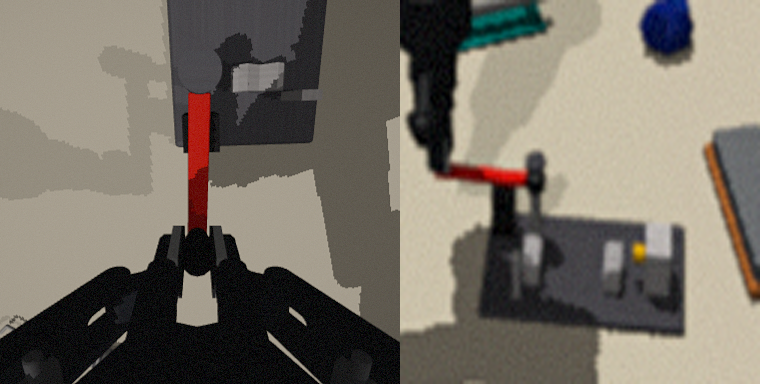

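The bar lies over the ledge: in the left panel the ledge shows under it at about (200,130). Next I lower it.

{"method": "drive_tool", "body": {"moves": [[[0, 0, -0.5], 0], [[0, 0, -1], 0], [[0, 0, -1.5], 0], [[0, 0, -2], 0], [[0, 0, -2.5], 0], [[0, 0, -3], 0], [[0, 0, -3], 0], [[0, 0, -3], 0]]}}

```text
time: 8.55
tool_pos: [481.3, -23.8, 91.1]
tcp_rot: [180.0, -0.1, -16.9]
ft_force: [3.3, -3.3, -2.5]
finger_gap: 14.6
```

{"method": "drive_tool", "body": {"moves": [[[0, 0, -0.2], 0], [[0, 0, -0.4], 0], [[0, 0, -0.6], 0], [[0, 0, -0.6], 0], [[0, 0, -0.6], 0], [[0, 0, -0.6], 0], [[0, 0, -0.6], 0], [[0, 0, -0.6], 0]]}}

```text
time: 9.22
tool_pos: [481.3, -23.7, 90.9]
tcp_rot: [180.0, -0.1, -16.9]
ft_force: [1.3, -4.6, 6.9]
finger_gap: 14.6
```

{"method": "drive_tool", "body": {"moves": [[[0, 0, 0], 0], [[0, 0, 0], 0], [[0, 0, 0], 0], [[0, 0, 0], 0], [[0, 0, 0], 0], [[0, 0, 0], 0], [[0, 0, 0], 0], [[0, 0, 0], 0]], "fingers": 45}}

```text
time: 9.88
tool_pos: [480.4, -23.3, 89.6]
tcp_rot: [-180.0, 0.0, -16.9]
ft_force: [0.3, -0.0, 1.0]
finger_gap: 45.2
```

{"method": "drive_tool", "body": {"moves": [[[0, 0, 5], 0], [[0, 0, 15], 0], [[0, 0, 30], 0], [[0, 0, 45], 0], [[0, 0, 60], 0], [[0, 0, 75], 0], [[0, 0, 85], 0], [[0, 0, 90], 0]]}}

```text
time: 10.55
tool_pos: [481.6, -23.5, 182.3]
tcp_rot: [-180.0, -0.2, -16.9]
ft_force: [0.3, 0.2, 0.1]
finger_gap: 44.8
```

```bash
python3 - <<'E'
from h import *
print({k:np.round(v,2) for k,v in r.sense().items() if k in('time','tool_pos','tcp_rot','ft_force','wrist_torque','finger_gap')})
s=snap('wrist','w6');t=snap('side','s6')
a=s['pixels'][:,:,::-1];b=cv2.resize(t['pixels'][150:250,215:335,::-1],None,fx=3,fy=3.84,interpolation=cv2.INTER_CUBIC)
A=np.hstack([a[:,60:460],b]);cv2.imwrite('pics/w6b.png',A)
E
```

```text
{'time': np.float64(10.55), 'tool_pos': array([481.57, -23.53, 182.32]), 'tcp_rot': array([-179.97,   -0.2 ,  -16.85]), 'ft_force': array([0.31, 0.24, 0.08]), 'wrist_torque': array([-0.05, -0.02,  0.05]), 'finger_gap': np.float64(44.8)}
```

View pics/w6b.png

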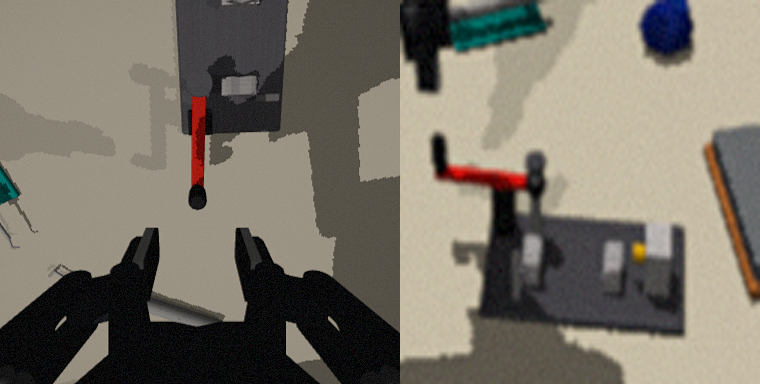

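The bar rests on the ledge, knob at (197,197) in the left panel. Now to the pick.

{"method": "drive_tool", "body": {"moves": [[[3, 10, 0], 1], [[12, 35, 0], 4], [[24, 68, 0], 7], [[36, 102, 0], 10], [[48, 136, 0], 14], [[60, 170, 0], 17], [[70, 200, 0], 20], [[80, 226, 0], 22]]}}

```text
time: 11.32
tool_pos: [559.7, 205.6, 177.9]
tcp_rot: [-180.0, 0.1, 5.4]
ft_force: [1.0, -0.4, 0.9]
finger_gap: 44.8
```

{"method": "drive_tool", "body": {"moves": [[[4, 12, -4], 1], [[4.5, 14, -10], 2], [[4.5, 14, -15], 2], [[4.5, 14, -20], 2], [[4.5, 14, -20], 2], [[4.5, 14, -20], 2], [[4.5, 14, -20], 2], [[4.5, 14, -20], 2]]}}

```text
time: 11.98
tool_pos: [565.3, 216.0, 160.3]
tcp_rot: [-180.0, -0.1, 7.1]
ft_force: [-0.3, 0.9, -0.5]
finger_gap: 44.6
```

```bash
python3 - <<'E'
from h import *
print({k:np.round(v,2) for k,v in r.sense().items() if k in('time','tool_pos','tcp_rot','ft_force')})
s=snap('wrist','w7')
a=s['pixels'][:,:,::-1]
cv2.imwrite('pics/w7b.png',cv2.resize(a,None,fx=1.5,fy=1.5))
tp=r.sense()['tool_pos'];print(proj(s,[565,217,26])*1.5,proj(s,[tp[0],tp[1],26])*1.5)
E
```

```text
{'time': np.float64(11.98), 'tool_pos': array([565.28, 215.99, 160.32]), 'tcp_rot': array([-1.7999e+02, -5.0000e-02,  7.0800e+00]), 'ft_force': array([-0.27,  0.93, -0.45])}
[384.9893045 276.9530494] [386.35973265 276.62140637]
```

View pics/w7b.png

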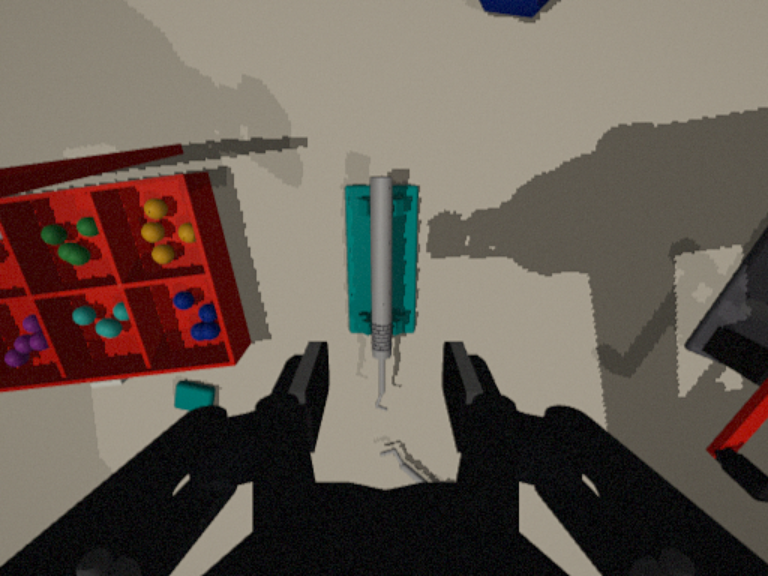

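The handle runs from the butt at (381,178) to the end of the knurl at (381,357), and its axis lies at column 381-382.

```bash
python3 - <<'E'
from h import *
s=load('w7');f=lambda u,v,z:onz(s,u/1.5,v/1.5,z)
b=f(381,177,30);j=f(381,357,26);bl=f(372,200,26);br=f(391.5,200,26);t=f(381,408,26)
print(b,j,np.linalg.norm((b-j)[:2]),np.degrees(np.arctan2(*(b-j)[1::-1])),np.linalg.norm(bl-br))
print('mid',(b+j)/2, 'tip',t)
u,v=[q/1.5 for q in(0,0)]
# ridge/teal corners
for n,p in dict(tl=(345,185),tr=(419,185),bl=(349,333),br=(415,333)).items(): print(n,f(*p,10)[:2])
E
```

```text
[629.11116523 227.34385896  30.        ] [505.27390553 212.50259848  26.        ] 124.72341360742148 6.834011219518178 12.247005793801678
mid [567.19253538 219.92322872  28.        ] tip [462.9505337  207.41631489  26.        ]
tl [619.91486249 250.37853983]
tr [625.89513913 201.90169725]
bl [513.44363218 237.58658414]
br [519.4574009  188.94055979]
```

{"method": "drive_tool", "body": {"moves": [[[2, 1, -8], 0], [[4, 3, -25], 0], [[6, 3.5, -45], 0], [[6, 3.5, -65], 0], [[6, 3.5, -82], 0], [[6, 3.5, -93], 0], [[6, 3.5, -98], 0], [[6, 3.5, -98], 0]]}}

```text
time: 12.7
tool_pos: [570.1, 219.9, 60.2]
tcp_rot: [180.0, 0.1, 7.1]
ft_force: [0.0, -1.1, -0.4]
finger_gap: 45.3
```

```bash
python3 - <<'E'
from h import *
print({k:np.round(v,2) for k,v in r.sense().items() if k in('time','tool_pos','tcp_rot','ft_force')})
s=snap('wrist','w8')
a=s['pixels'][:,:,::-1]
cv2.imwrite('pics/w8b.png',cv2.resize(a[60:360,100:420],None,fx=1.8,fy=1.8))
E
```

```text
{'time': np.float64(12.7), 'tool_pos': array([570.09, 219.89,  60.16]), 'tcp_rot': array([1.7998e+02, 1.3000e-01, 7.1500e+00]), 'ft_force': array([ 0.01, -1.13, -0.39])}
```

View pics/w8b.png

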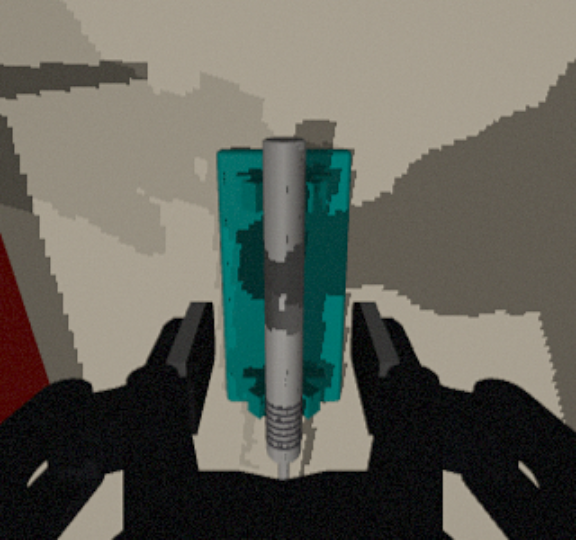

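Well centred: the handle is at column 284 and the finger midpoint at 282. Descend and grip.

{"method": "drive_tool", "body": {"moves": [[[0, 0, -5], 0], [[0, 0, -10], 0], [[0, 0, -15], 0], [[0, 0, -20], 0], [[0, 0, -24], 0], [[0, 0, -27], 0], [[0, 0, -27.5], 0], [[0, 0, -27.5], 0]]}}

```text
time: 13.42
tool_pos: [570.7, 220.1, 33.8]
tcp_rot: [180.0, 0.0, 7.1]
ft_force: [-0.4, 0.3, -0.3]
finger_gap: 45.0
```

{"method": "drive_tool", "body": {"moves": [[[0, 0, 0], 0], [[0, 0, 0], 0], [[0, 0, 0], 0], [[0, 0, 0], 0], [[0, 0, 0], 0], [[0, 0, 0], 0], [[0, 0, 0], 0], [[0, 0, 0], 0]], "fingers": 8, "squeeze": 30}}

```text
time: 14.08
tool_pos: [571.4, 219.7, 34.6]
tcp_rot: [180.0, -0.0, 7.1]
ft_force: [0.2, -5.0, 3.3]
finger_gap: 12.7
```

```bash
python3 - <<'E'
from h import *
print({k:np.round(v,2) for k,v in r.sense().items() if k in('time','tool_pos','tcp_rot','ft_force','wrist_torque')})
s=snap('wrist','w9')
a=s['pixels'][:,:,::-1]
cv2.imwrite('pics/w9b.png',cv2.resize(a[60:360,100:420],None,fx=1.8,fy=1.8))
E
```

```text
{'time': np.float64(14.08), 'tool_pos': array([571.43, 219.72,  34.61]), 'tcp_rot': array([ 1.7997e+02, -4.0000e-02,  7.1400e+00]), 'ft_force': array([ 0.22, -4.99,  3.34]), 'wrist_torque': array([-0.87, -0.06,  0.04])}
```

View pics/w9b.png

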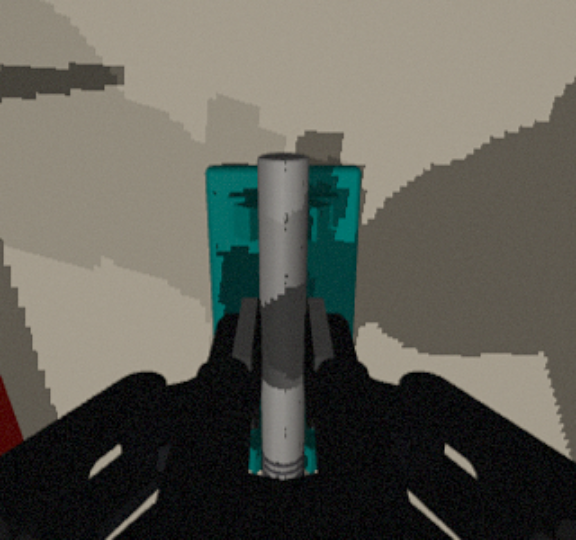

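{"method": "drive_tool", "body": {"moves": [[[0, 0, 3], 0], [[0, 0, 12], 0], [[0, 0, 28], 0], [[0, 0, 48], 0], [[0, 0, 70], 0], [[0, 0, 92], 0], [[0, 0, 108], 0], [[0, 0, 116], 0]]}}

```text
time: 14.8
tool_pos: [572.1, 221.1, 153.7]
tcp_rot: [-179.9, -0.2, 7.2]
ft_force: [1.0, -0.6, -1.5]
finger_gap: 12.6
```

{"method": "drive_tool", "body": {"moves": [[[1, -10, 0], -1], [[3, -30, 0], -3], [[5, -60, 0], -5], [[7, -90, 0], -7], [[9, -120, 0], -9], [[11, -150, 0], -11], [[13, -180, 0], -13], [[15, -210, 0], -15]]}}

```text
time: 15.47
tool_pos: [584.7, 8.3, 148.4]
tcp_rot: [180.0, 0.1, -8.0]
ft_force: [1.1, 0.3, -0.9]
finger_gap: 13.0
```

{"method": "drive_tool", "body": {"moves": [[[1, -30, 0], -2], [[2, -55, 0], -4], [[3, -75, 0], -5], [[4, -90, 0], -6], [[5, -100, 0], -7], [[5.5, -107, 0], -7], [[5.5, -108.5, 0], -7], [[5.5, -108.5, 0], -7]]}}

```text
time: 16.13
tool_pos: [591.4, -98.1, 149.9]
tcp_rot: [-180.0, 0.0, -14.8]
ft_force: [0.6, -0.1, -0.9]
finger_gap: 12.3
```

```bash
python3 - <<'E'
from h import *
print({k:np.round(v,2) for k,v in r.sense().items() if k in('time','tool_pos','tcp_rot','ft_force','wrist_torque')})
s=snap('wrist','w10')
a=s['pixels'][:,:,::-1]
cv2.imwrite('pics/w10b.png',cv2.resize(a,None,fx=1.5,fy=1.5))
E
```

```text
{'time': np.float64(16.13), 'tool_pos': array([591.38, -98.07, 149.87]), 'tcp_rot': array([-1.7998e+02,  3.0000e-02, -1.4840e+01]), 'ft_force': array([ 0.58, -0.09, -0.86]), 'wrist_torque': array([ 0.02, -0.01, -0.02])}
```

View pics/w10b.png

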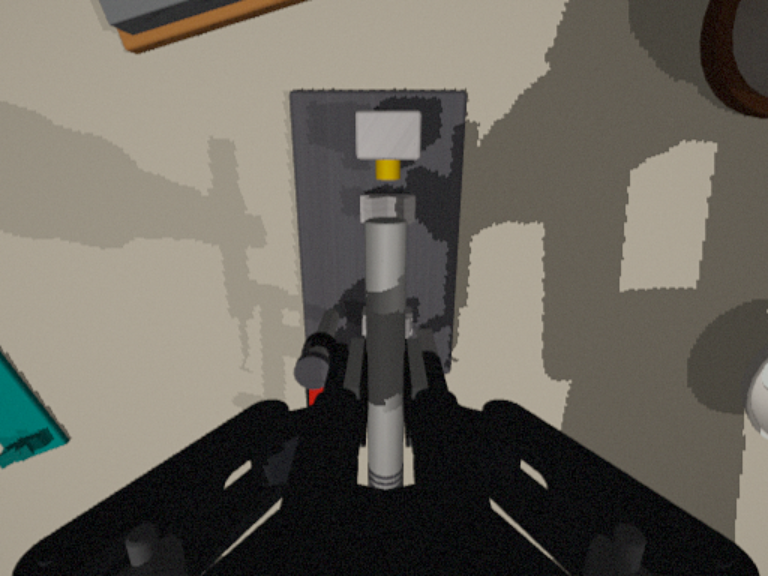

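The held pick's butt is at (386,222). The second notch is at (387,207), the button at (388,170) and the block top at (388,134), all nearly in line.

```bash
python3 - <<'E'
from h import *
s=load('w10');f=lambda u,v,z:onz(s,u/1.5,v/1.5,z)
P={'c(107,60)':(291,91,8),'c(107,-48)':(466,91,8),'blk nearL(66,17,52)':(357,159,52),'blk nearR':(420,158,52),'blk farL':(356,112,52),'blk farR':(419,111,52),'yelL':(377,180,36),'yelR':(399,180,36),
'notch2 far L':(361,196,34),'notch2 far R':(414,196,34),'notch near L':(361,220,34),'notch near R':(414,220,34),
'butt':(386,219,145),'pickL':(367,260,142),'pickR':(406,260,142),'pL':(368,460,142),'pR':(404,460,142)}
W={k:f(*v) for k,v in P.items()}
th=np.radians(-14.87);Rm=np.array([[np.cos(th),-np.sin(th)],[np.sin(th),np.cos(th)]]);o=np.array([598.3,-100.3])
for k,w in W.items(): print(k,np.round(w,1),np.round(Rm.T@(w[:2]-o),1))
def ang(a,b): d=(W[a]-W[b])[:2];return np.degrees(np.arctan2(d[1],d[0]))
print('plate edge',ang('c(107,60)','c(107,-48)')-90,'block',ang('blk nearL(66,17,52)','blk nearR')-90)
a=(W['pickL']+W['pickR'])/2;b=(W['pL']+W['pR'])/2;d=(a-b)[:2];print('pick',np.degrees(np.arctan2(d[1],d[0])))
E
```

```text
c(107,60) [715.6 -71.7   8. ] [106.   57.7]
c(107,-48) [ 688.7 -172.7    8. ] [106.  -46.8]
blk nearL(66,17,52) [ 668.2 -102.1   52. ] [68.  16.1]
blk nearR [ 660.2 -134.    52. ] [ 68.5 -16.7]
blk farL [ 690.1 -108.    52. ] [90.7 16.2]
blk farR [ 682.4 -138.7   52. ] [ 91.1 -15.6]
yelL [ 654.2 -108.8   36. ] [56.3  6.1]
yelR [ 651.  -120.9   36. ] [56.3 -6.4]
notch2 far L [647.8 -97.4  34. ] [47.1 15.5]
notch2 far R [ 639.9 -127.1   34. ] [ 47.1 -15.3]
notch near L [634.4 -93.6  34. ] [33.1 15.8]
notch near R [ 626.3 -123.9   34. ] [ 33.1 -15.6]
butt [ 648.7 -112.5  145. ] [51.8  1.1]
pickL [ 636.7 -102.8  142. ] [37.8  7.4]
pickR [ 633.4 -115.3  142. ] [37.8 -5.5]
pL [558.2 -81.2 142. ] [-43.7   8.2]
pR [554.6 -94.9 142. ] [-43.7  -6. ]
plate edge -14.89075074204132 block -14.012327365423516
pick -14.955737811941754
```

{"method": "drive_tool", "body": {"moves": [[[0, -1, -6], 0], [[0, -1, -20], 0], [[0, -1, -38], 0], [[0, -1, -56], 0], [[0, -1, -72], 0], [[0, -1, -84], 0], [[0, -1, -91], 0], [[0, -1, -93], 0]]}}

```text
time: 16.85
tool_pos: [590.1, -98.7, 54.8]
tcp_rot: [-180.0, 0.2, -14.8]
ft_force: [0.6, 0.7, -1.6]
finger_gap: 12.1
```

```bash
python3 - <<'E'
from h import *
print({k:np.round(v,2) for k,v in r.sense().items() if k in('time','tool_pos','tcp_rot','ft_force','wrist_torque')})
s=snap('wrist','w11');t=snap('side','s11')
a=s['pixels'][:,:,::-1];b=cv2.resize(t['pixels'][150:250,215:335,::-1],None,fx=3.3,fy=3.84,interpolation=cv2.INTER_CUBIC)
A=np.hstack([a[:,60:460],b]);cv2.imwrite('pics/w11b.png',A)
E
```

```text
{'time': np.float64(16.85), 'tool_pos': array([590.13, -98.68,  54.85]), 'tcp_rot': array([-180.  ,    0.19,  -14.82]), 'ft_force': array([ 0.57,  0.67, -1.59]), 'wrist_torque': array([-0.01, -0.  ,  0.02])}
```

View pics/w11b.png

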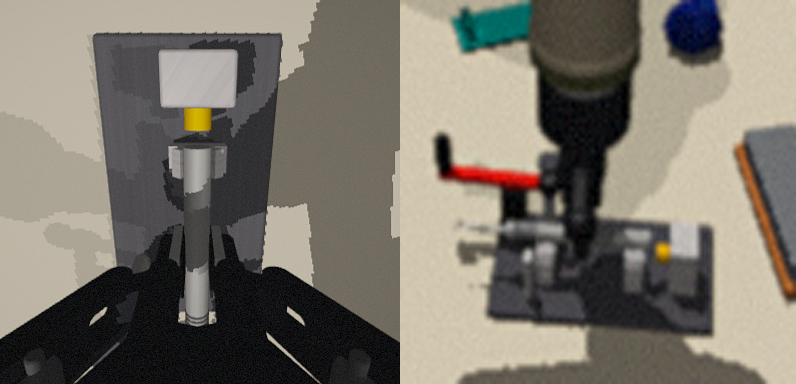

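The pick (197), notch (197.5) and button (198) are aligned. I'll lower towards the notches.

{"method": "drive_tool", "body": {"moves": [[[0, 0, -2], 0], [[0, 0, -5], 0], [[0, 0, -8], 0], [[0, 0, -10], 0], [[0, 0, -11.5], 0], [[0, 0, -12.5], 0], [[0, 0, -13], 0], [[0, 0, -13], 0]]}}

```text
time: 17.62
tool_pos: [591.4, -99.4, 44.1]
tcp_rot: [180.0, 0.0, -14.9]
ft_force: [0.0, -0.7, -1.0]
finger_gap: 12.7
```

{"method": "drive_tool", "body": {"moves": [[[0, 0, -0.3], 0], [[0, 0, -0.6], 0], [[0, 0, -1], 0], [[0, 0, -1.3], 0], [[0, 0, -1.5], 0], [[0, 0, -1.5], 0], [[0, 0, -1.5], 0], [[0, 0, -1.5], 0]]}}

```text
time: 18.28
tool_pos: [591.5, -99.3, 42.8]
tcp_rot: [-180.0, -0.0, -14.9]
ft_force: [-0.2, -0.5, -0.3]
finger_gap: 12.6
```

```bash
python3 - <<'E'
from h import *
print({k:np.round(v,2) for k,v in r.sense().items() if k in('time','tool_pos','tcp_rot','ft_force','wrist_torque')})
s=snap('wrist','w12');t=snap('side','s12')
a=s['pixels'][:,:,::-1];b=cv2.resize(t['pixels'][150:250,215:335,::-1],None,fx=3.3,fy=3.84,interpolation=cv2.INTER_CUBIC)
A=np.hstack([a[:,60:460],b]);cv2.imwrite('pics/w12b.png',A)
E
```

```text
{'time': np.float64(18.28), 'tool_pos': array([591.55, -99.35,  42.76]), 'tcp_rot': array([-1.800e+02, -1.000e-02, -1.485e+01]), 'ft_force': array([-0.24, -0.46, -0.3 ]), 'wrist_torque': array([ 0.03,  0.05, -0.04])}
```

View pics/w12b.png

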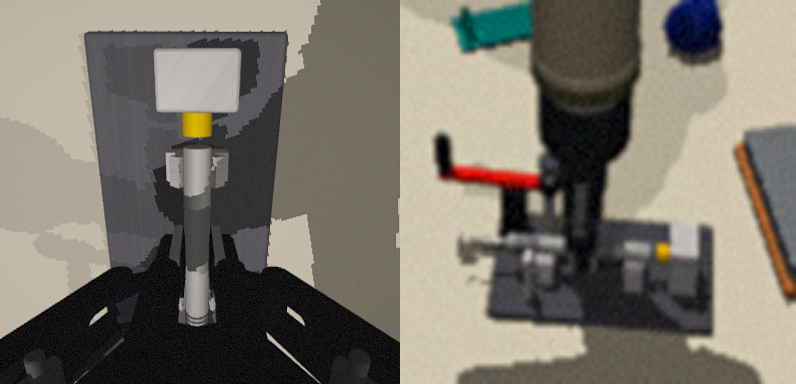

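{"method": "drive_tool", "body": {"moves": [[[0, 0, -0.3], 0], [[0, 0, -0.6], 0], [[0, 0, -0.8], 0], [[0, 0, -0.8], 0], [[0, 0, -0.8], 0], [[0, 0, -0.8], 0], [[0, 0, -0.8], 0], [[0, 0, -0.8], 0]]}}

```text
time: 19.05
tool_pos: [591.6, -99.3, 42.6]
tcp_rot: [-180.0, -0.0, -14.9]
ft_force: [-3.6, 1.5, 6.2]
finger_gap: 12.8
```

Contact: Fz went from -0.3 to 6.2 N. I'll ease off slightly and start sliding along holder +x, (0.967,-0.257).

{"method": "drive_tool", "body": {"moves": [[[0, 0, 0.5], 0], [[0.5, -0.13, 0.5], 0], [[1, -0.26, 0.5], 0], [[1.9, -0.5, 0.5], 0], [[2.9, -0.8, 0.5], 0], [[3.9, -1, 0.5], 0], [[3.9, -1, 0.5], 0], [[3.9, -1, 0.5], 0]]}}

```text
time: 19.72
tool_pos: [594.5, -100.1, 42.5]
tcp_rot: [180.0, 0.1, -14.8]
ft_force: [-7.7, 2.4, 8.0]
finger_gap: 12.5
```

{"method": "drive_tool", "body": {"moves": [[[0.5, -0.13, 0], 0], [[1, -0.26, 0], 0], [[1.5, -0.4, 0], 0], [[2, -0.5, 0], 0], [[2.5, -0.65, 0], 0], [[2.9, -0.8, 0], 0], [[2.9, -0.8, 0], 0], [[2.9, -0.8, 0], 0]]}}

```text
time: 20.38
tool_pos: [597.2, -100.8, 42.5]
tcp_rot: [-180.0, 0.2, -14.8]
ft_force: [-9.0, 2.8, 9.3]
finger_gap: 12.5
```

```bash
python3 - <<'E'
from h import *
print({k:np.round(v,2) for k,v in r.sense().items() if k in('time','tool_pos','tcp_rot','ft_force','wrist_torque')})
s=snap('wrist','w13')
a=s['pixels'][:,:,::-1]
cv2.imwrite('pics/w13b.png',cv2.resize(a[20:260,150:370],None,fx=2.5,fy=2.5))
E
```

```text
{'time': np.float64(20.38), 'tool_pos': array([ 597.24, -100.81,   42.53]), 'tcp_rot': array([-1.800e+02,  1.500e-01, -1.485e+01]), 'ft_force': array([-9.01,  2.81,  9.32]), 'wrist_torque': array([ 0.47,  1.35, -0.04])}
```

View pics/w13b.png

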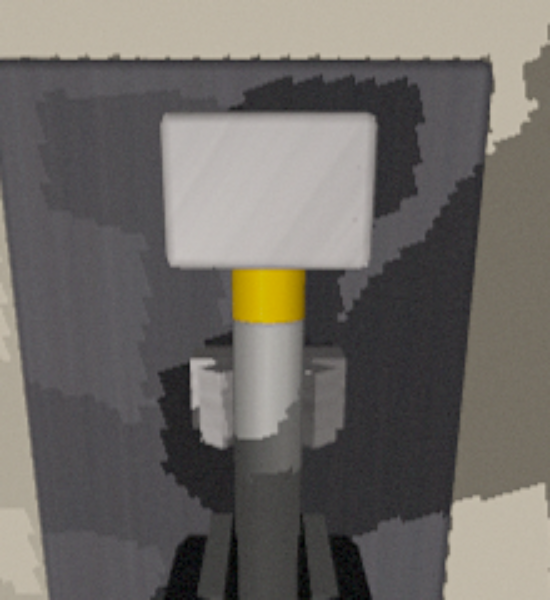

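The butt has just reached the button face (row 322 in the crop). There is more downward load than I want, so I relieve it.

{"method": "drive_tool", "body": {"moves": [[[0, 0, 0.2], 0], [[0, 0, 0.4], 0], [[0, 0, 0.6], 0], [[0, 0, 0.7], 0], [[0, 0, 0.7], 0], [[0, 0, 0.7], 0], [[0, 0, 0.7], 0], [[0, 0, 0.7], 0]]}}

```text
time: 21.1
tool_pos: [598.3, -101.3, 42.9]
tcp_rot: [180.0, -0.0, -14.9]
ft_force: [0.3, 0.2, -1.8]
finger_gap: 12.8
```

{"method": "drive_tool", "body": {"moves": [[[0.5, -0.13, 0], 0], [[1, -0.26, 0], 0], [[1.7, -0.45, 0], 0], [[2.4, -0.65, 0], 0], [[3.1, -0.8, 0], 0], [[3.8, -1, 0], 0], [[4.3, -1.15, 0], 0], [[4.3, -1.15, 0], 0]]}}

```text
time: 21.77
tool_pos: [602.7, -102.3, 43.1]
tcp_rot: [-180.0, -0.0, -14.9]
ft_force: [0.6, -0.5, -0.8]
finger_gap: 12.2
```

```bash
python3 - <<'E'
from h import *
print({k:np.round(v,2) for k,v in r.sense().items() if k in('time','tool_pos','tcp_rot','ft_force','wrist_torque')})
s=snap('wrist','w14')
a=s['pixels'][:,:,::-1]
cv2.imwrite('pics/w14b.png',cv2.resize(a[20:260,150:370],None,fx=2.5,fy=2.5))
E
```

```text
{'time': np.float64(21.77), 'tool_pos': array([ 602.69, -102.35,   43.12]), 'tcp_rot': array([-180.  ,   -0.  ,  -14.85]), 'ft_force': array([ 0.61, -0.49, -0.83]), 'wrist_torque': array([-0.04,  0.05,  0.02])}
```

View pics/w14b.png

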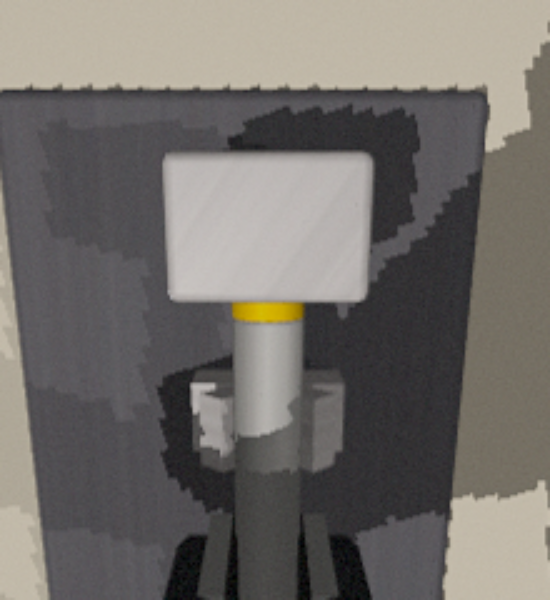

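{"method": "drive_tool", "body": {"moves": [[[0.3, -0.08, 0], 0], [[0.6, -0.16, 0], 0], [[0.9, -0.24, 0], 0], [[1.2, -0.32, 0], 0], [[1.4, -0.37, 0], 0], [[1.4, -0.37, 0], 0], [[1.4, -0.37, 0], 0], [[1.4, -0.37, 0], 0]]}}

```text
time: 22.48
tool_pos: [604.0, -102.7, 43.1]
tcp_rot: [-180.0, 0.0, -14.9]
ft_force: [-0.7, 0.1, -1.3]
finger_gap: 12.7
```

{"method": "drive_tool", "body": {"moves": [[[0.1, -0.03, 0], 0], [[0.2, -0.05, 0], 0], [[0.3, -0.08, 0], 0], [[0.4, -0.1, 0], 0], [[0.5, -0.13, 0], 0], [[0.5, -0.13, 0], 0], [[0.5, -0.13, 0], 0], [[0.5, -0.13, 0], 0]]}}

```text
time: 23.15
tool_pos: [604.5, -102.8, 43.1]
tcp_rot: [-180.0, -0.0, -14.9]
ft_force: [-0.6, -0.4, -1.5]
finger_gap: 12.9
```

{"method": "drive_tool", "body": {"moves": [[[0.1, -0.03, 0], 0], [[0.2, -0.05, 0], 0], [[0.3, -0.08, 0], 0], [[0.4, -0.1, 0], 0], [[0.5, -0.13, 0], 0], [[0.5, -0.13, 0], 0], [[0.5, -0.13, 0], 0], [[0.5, -0.13, 0], 0]]}}

```text
time: 23.82
tool_pos: [604.8, -102.9, 43.0]
tcp_rot: [-180.0, 0.0, -14.9]
ft_force: [-1.8, 0.8, -1.3]
finger_gap: 12.7
```

```bash
python3 - <<'E'
from h import *
print({k:np.round(v,2) for k,v in r.sense().items() if k in('time','tool_pos','tcp_rot','ft_force','wrist_torque')})
s=snap('wrist','w15')
a=s['pixels'][:,:,::-1]
cv2.imwrite('pics/w15b.png',cv2.resize(a[20:260,150:370],None,fx=2.5,fy=2.5))
E
```

```text
{'time': np.float64(23.82), 'tool_pos': array([ 604.79, -102.85,   42.96]), 'tcp_rot': array([-1.800e+02,  2.000e-02, -1.485e+01]), 'ft_force': array([-1.8 ,  0.78, -1.26]), 'wrist_torque': array([-0.01,  0.27, -0.01])}
```

View pics/w15b.png

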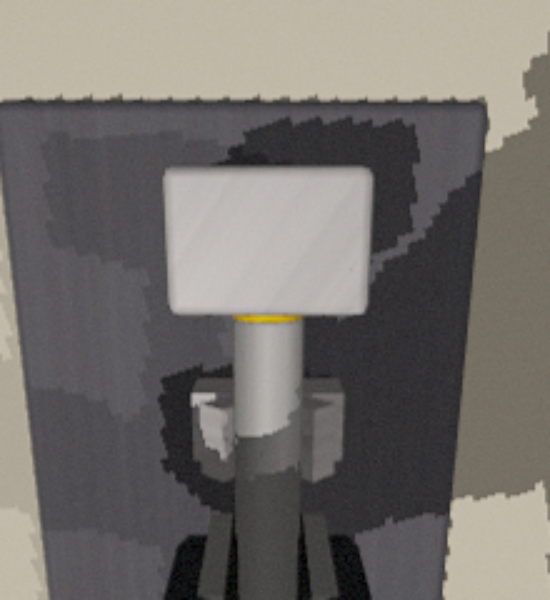

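{"method": "drive_tool", "body": {"moves": [[[0.1, -0.03, 0], 0], [[0.2, -0.05, 0], 0], [[0.3, -0.08, 0], 0], [[0.4, -0.1, 0], 0], [[0.5, -0.13, 0], 0], [[0.5, -0.13, 0], 0], [[0.5, -0.13, 0], 0], [[0.5, -0.13, 0], 0]]}}

```text
time: 24.53
tool_pos: [605.2, -103.0, 42.9]
tcp_rot: [180.0, 0.0, -14.8]
ft_force: [-4.3, 1.2, -0.6]
finger_gap: 12.5
```

The force along the groove climbs 2 → 4.4 N in half a millimetre, so the button is bottomed. I'll seat the pick, then release it.

{"method": "drive_tool", "body": {"moves": [[[0, 0, -0.1], 0], [[0, 0, -0.2], 0], [[0, 0, -0.3], 0], [[0, 0, -0.4], 0], [[0, 0, -0.4], 0], [[0, 0, -0.4], 0], [[0, 0, -0.4], 0], [[0, 0, -0.4], 0]]}}

```text
time: 25.2
tool_pos: [605.3, -103.0, 42.8]
tcp_rot: [-180.0, 0.0, -14.9]
ft_force: [-5.6, 1.6, 1.4]
finger_gap: 12.3
```

{"method": "drive_tool", "body": {"moves": [[[0, 0, 0], 0], [[0, 0, 0], 0], [[0, 0, 0], 0], [[0, 0, 0], 0], [[0, 0, 0], 0], [[0, 0, 0], 0], [[0, 0, 0], 0], [[0, 0, 0], 0]], "fingers": 40}}

```text
time: 25.87
tool_pos: [605.5, -103.1, 42.7]
tcp_rot: [-180.0, -0.0, -14.9]
ft_force: [-0.4, 0.2, 0.1]
finger_gap: 39.8
```

```bash
python3 - <<'E'
from h import *
print({k:np.round(v,2) for k,v in r.sense().items() if k in('time','tool_pos','tcp_rot','ft_force','wrist_torque')})
s=snap('wrist','w16')
a=s['pixels'][:,:,::-1]
o=load('w15')['pixels'][:,:,::-1]
cv2.imwrite('pics/w16b.png',np.hstack([cv2.resize(x[80:260,170:350],None,fx=2.2,fy=2.2) for x in(a,o)]))
E
```

```text
{'time': np.float64(25.87), 'tool_pos': array([ 605.53, -103.1 ,   42.72]), 'tcp_rot': array([-1.800e+02, -1.000e-02, -1.485e+01]), 'ft_force': array([-0.45,  0.16,  0.13]), 'wrist_torque': array([ 0.03, -0.01, -0.01])}
```

View pics/w16b.png

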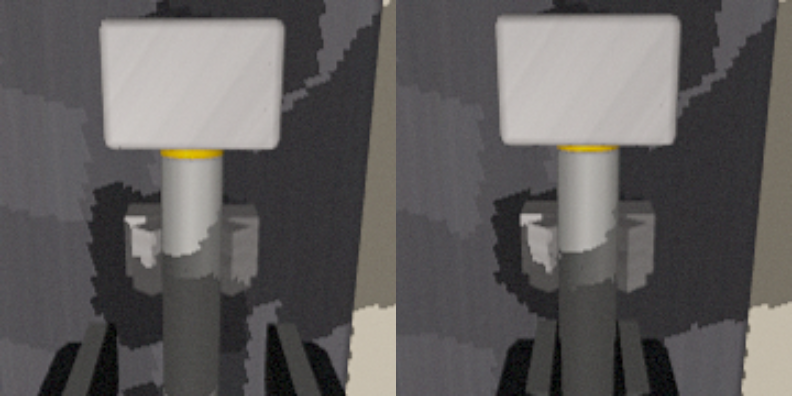

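```bash
python3 - <<'E'
from h import *
th=np.radians(-14.87);c=np.array([np.cos(th),np.sin(th)])
for n in ['w13','w14','w15','w16']:
    s=load(n);p=s['pixels'].astype(float)
    # per-row yellowness average over central columns
    yl=np.clip((p[:,:,0]+p[:,:,1])/2-p[:,:,2],0,None)[:, 252:264].mean(1)
    rows=np.arange(60,180);y=yl[60:180]; y=y-np.median(y)
    mx=max(y.max(),1);full=150
    # subpixel block edge: transition from white to yellow/steel
    i=np.nonzero(y>0.5*mx)[0]
    print(n,'max',mx,'rows',rows[i[0]],rows[i[-1]],'sum/full',y[y>5].sum()/full, np.round(y[i[0]-2:i[-1]+3]))
    b=onz(s,258,rows[i[-1]]+0.5,41)[:2];e=onz(s,258,rows[i[0]]-0.5,52)[:2]
    print('  butt along',b@c,'edge',e@c,'diff',(e-b)@c)
E
```

```text
w13 max 187.66666666666666 rows 128 148 sum/full 26.60361111111111 [ -5.  47. 175. 188. 187. 188. 187. 187. 187. 186. 187. 187. 187. 187.
 186. 187. 187. 185. 187. 184. 187. 188. 180.  39.  -5.]
  butt along 661.6302629414217 edge 672.1117010111111 diff 10.481438069689297
w14 max 190.14583333333334 rows 141 148 sum/full 9.504166666666668 [ -4.  19. 140. 190. 188. 188. 187. 189. 190. 124.  10.  -4.]
  butt along 667.1552958442161 edge 672.3773291583041 diff 5.2220333140880655
w15 max 193.625 rows 146 148 sum/full 3.0669444444444447 [ -3.   5. 111. 194. 141.  14.  -4.]
  butt along 669.3579741861673 edge 672.5092196489265 diff 3.1512454627591646
w16 max 195.0 rows 148 151 sum/full 5.201944444444444 [ -4.  19. 142. 195. 194. 176.  31.  -5.]
  butt along 668.7565826559647 edge 672.4516958577285 diff 3.6951132017637707
```

```bash
cat >> h.py <<'E'
def yell(s,lo=60,hi=200,cols=(253,263),zc=258):
    p=s['pixels'].astype(float)
    y=((p[:,:,0]+p[:,:,1])/2-p[:,:,2])[:,cols[0]:cols[1]].mean(1); b=y[lo:hi]; b=b-np.median(b)
    k=np.argmax(b); m=np.percentile(b[b>0.5*b.max()],70)
    f=np.clip(b/m,0,1); 
    i=k
    while f[i]>0.95 and i>0:i-=1
    # edges
    a=k
    while f[a-1]>0.03:a-=1
    e=k
    while f[e+1]>0.03:e+=1
    # top edge: sum of fractions above a full row
    up=f[a:k].sum();dn=f[k:e+1].sum()
    top=lo+k-0.5-up;bot=lo+k-0.5+dn
    th=np.radians(-14.87);c=np.array([np.cos(th),np.sin(th)])
    B=onz(s,zc,bot,41)[:2]@c;E=onz(s,zc,top,52)[:2]@c
    return top,bot,B,E,E-B
E
python3 - <<'E'
from h import *
for n in ['w11','w12','w13','w14','w15','w16']: print(n,np.round(yell(load(n)),2))
E
```

```text
w11 [107.96 130.19 661.12 671.94  10.83]
w12 [112.59 136.58 661.07 671.98  10.92]
w13 [127.32 148.63 661.57 672.18  10.61]
w14 [140.68 148.24 667.28 672.3    5.03]
w15 [145.8  148.45 669.38 672.39   3.01]
w16 [147.67 151.59 668.72 672.38   3.67]
```

After release the button stands about 0.8 mm short of fully in: yellow strip 3.67 mm, against 10.87 untouched and so 2.87 at the bottom. I'll re-grip and push again, releasing this time with more downward load.

{"method": "drive_tool", "body": {"moves": [[[0, 0, 0], 0], [[0, 0, 0], 0], [[0, 0, 0], 0], [[0, 0, 0], 0], [[0, 0, 0], 0], [[0, 0, 0], 0], [[0, 0, 0], 0], [[0, 0, 0], 0]], "fingers": 8, "squeeze": 20}}

```text
time: 26.58
tool_pos: [605.5, -103.0, 42.7]
tcp_rot: [-180.0, 0.0, -14.9]
ft_force: [0.1, 1.6, 1.0]
finger_gap: 13.1
```

```bash
python3 - <<'E'
from h import *
print({k:np.round(v,2) for k,v in r.sense().items() if k in('time','tool_pos','tcp_rot','ft_force','wrist_torque')})
s=snap('wrist','w17');print(yell(s))
E
```

```text
{'time': np.float64(26.58), 'tool_pos': array([ 605.48, -103.02,   42.71]), 'tcp_rot': array([-180.  ,    0.  ,  -14.85]), 'ft_force': array([0.11, 1.59, 0.96]), 'wrist_torque': array([ 0.1 ,  0.06, -0.05])}
(np.float64(147.65221077344464), np.float64(151.49321768618756), np.float64(668.7055263254281), np.float64(672.3353875006718), np.float64(3.629861175243718))
```

{"method": "drive_tool", "body": {"moves": [[[0.1, -0.03, 0], 0], [[0.2, -0.05, 0], 0], [[0.4, -0.1, 0], 0], [[0.6, -0.15, 0], 0], [[0.8, -0.2, 0], 0], [[0.9, -0.24, 0], 0], [[0.9, -0.24, 0], 0], [[0.9, -0.24, 0], 0]]}}

```text
time: 27.3
tool_pos: [605.9, -103.1, 42.7]
tcp_rot: [-180.0, 0.1, -14.9]
ft_force: [-5.1, 1.5, 5.3]
finger_gap: 12.8
```

```bash
python3 - <<'E'
from h import *
print({k:np.round(v,2) for k,v in r.sense().items() if k in('time','tool_pos','tcp_rot','ft_force','wrist_torque')})
s=snap('wrist','w18');print(yell(s))
E
```

```text
{'time': np.float64(27.3), 'tool_pos': array([ 605.89, -103.15,   42.68]), 'tcp_rot': array([-1.800e+02,  7.000e-02, -1.485e+01]), 'ft_force': array([-5.06,  1.54,  5.25]), 'wrist_torque': array([ 0.35,  0.84, -0.02])}
(np.float64(148.6410307630843), np.float64(151.6911040085231), np.float64(669.0431544405709), np.float64(672.363700016628), np.float64(3.320545576057043))
```

{"method": "drive_tool", "body": {"moves": [[[0.1, -0.03, 0.1], 0], [[0.2, -0.05, 0.2], 0], [[0.4, -0.1, 0.3], 0], [[0.5, -0.13, 0.3], 0], [[0.5, -0.13, 0.3], 0], [[0.5, -0.13, 0.3], 0], [[0.5, -0.13, 0.3], 0], [[0.5, -0.13, 0.3], 0]]}}

```text
time: 28.02
tool_pos: [606.2, -103.2, 42.7]
tcp_rot: [180.0, 0.1, -14.9]
ft_force: [-5.3, 2.6, 3.0]
finger_gap: 13.0
```

```bash
python3 - <<'E'
from h import *
print({k:np.round(v,2) for k,v in r.sense().items() if k in('time','tool_pos','tcp_rot','ft_force','wrist_torque')})
s=snap('wrist','w19');print(yell(s))
E
```

```text
{'time': np.float64(28.02), 'tool_pos': array([ 606.25, -103.23,   42.69]), 'tcp_rot': array([ 1.800e+02,  9.000e-02, -1.485e+01]), 'ft_force': array([-5.28,  2.62,  3.01]), 'wrist_torque': array([ 0.33,  0.87, -0.01])}
(np.float64(149.3491208940984), np.float64(151.7496933351506), np.float64(669.3887838944255), np.float64(672.4434441277892), np.float64(3.054660233363734))
```

{"method": "drive_tool", "body": {"moves": [[[0.1, -0.03, 0.1], 0], [[0.2, -0.05, 0.1], 0], [[0.3, -0.08, 0.2], 0], [[0.4, -0.1, 0.2], 0], [[0.4, -0.1, 0.2], 0], [[0.4, -0.1, 0.2], 0], [[0.4, -0.1, 0.2], 0], [[0.4, -0.1, 0.2], 0]]}}

```text
time: 28.73
tool_pos: [606.3, -103.2, 42.7]
tcp_rot: [-180.0, 0.1, -14.9]
ft_force: [-6.5, 2.6, 3.2]
finger_gap: 13.5
```

```bash
python3 - <<'E'
from h import *
print({k:np.round(v,2) for k,v in r.sense().items() if k in('time','tool_pos','tcp_rot','ft_force','wrist_torque')})
s=snap('wrist','w20');print(yell(s))
E
```

```text
{'time': np.float64(28.73), 'tool_pos': array([ 606.34, -103.23,   42.67]), 'tcp_rot': array([-1.800e+02,  1.300e-01, -1.485e+01]), 'ft_force': array([-6.53,  2.62,  3.17]), 'wrist_torque': array([0.32, 0.96, 0.01])}
(np.float64(149.72709094070598), np.float64(151.80139685851736), np.float64(669.4759343922607), np.float64(672.4035973778023), np.float64(2.9276629855415877))
```

{"method": "drive_tool", "body": {"moves": [[[0, 0, -0.1], 0], [[0, 0, -0.2], 0], [[0, 0, -0.3], 0], [[0, 0, -0.4], 0], [[0, 0, -0.5], 0], [[0, 0, -0.5], 0], [[0, 0, -0.5], 0], [[0, 0, -0.5], 0]]}}

```text
time: 29.45
tool_pos: [606.4, -103.3, 42.6]
tcp_rot: [180.0, 0.1, -14.9]
ft_force: [-8.4, 2.7, 7.4]
finger_gap: 13.1
```

{"method": "drive_tool", "body": {"moves": [[[0, 0, 0], 0], [[0, 0, 0], 0], [[0, 0, 0], 0], [[0, 0, 0], 0], [[0, 0, 0], 0], [[0, 0, 0], 0], [[0, 0, 0], 0], [[0, 0, 0], 0]], "fingers": 18}}

```text
time: 30.12
tool_pos: [607.3, -103.6, 42.7]
tcp_rot: [-180.0, -0.0, -14.9]
ft_force: [-0.7, 0.2, -0.0]
finger_gap: 17.9
```

```bash
python3 - <<'E'
from h import *
print({k:np.round(v,2) for k,v in r.sense().items() if k in('time','tool_pos','tcp_rot','ft_force','wrist_torque')})
s=snap('wrist','w21');print(yell(s))
E
```

```text
{'time': np.float64(30.12), 'tool_pos': array([ 607.29, -103.56,   42.67]), 'tcp_rot': array([-180.  ,   -0.  ,  -14.86]), 'ft_force': array([-0.75,  0.19, -0.02]), 'wrist_torque': array([-0.05, -0.01, -0.02])}
(np.float64(152.0908158029759), np.float64(154.0064135454079), np.float64(669.4479499675358), np.float64(672.3806779525156), np.float64(2.932727984979806))
```

The button now stays in: strip 2.93 mm against 2.87 expected. I'll open up, rise and go to the knob.

{"method": "drive_tool", "body": {"moves": [[[0, 0, 0], 0], [[0, 0, 0], 0], [[0, 0, 2], 0], [[0, 0, 10], 0], [[0, 0, 30], 0], [[0, 0, 55], 0], [[0, 0, 80], 0], [[0, 0, 100], 0]], "fingers": 40}}

```text
time: 30.83
tool_pos: [607.9, -103.7, 145.6]
tcp_rot: [-180.0, -0.1, -14.9]
ft_force: [0.8, 0.5, -0.1]
finger_gap: 40.1
```

{"method": "drive_tool", "body": {"moves": [[[-5, 3, 8], 0], [[-20, 13, 16], 0], [[-42, 27, 17], 0], [[-65, 41, 17], -1], [[-88, 56, 17], -1], [[-110, 70, 17], -2], [[-124, 78, 17], -2], [[-127, 80, 17], -2]]}}

```text
time: 31.5
tool_pos: [477.7, -22.1, 158.9]
tcp_rot: [-180.0, 0.1, -16.8]
ft_force: [-1.1, 0.8, -0.8]
finger_gap: 40.0
```

```bash
python3 - <<'E'
from h import *
print({k:np.round(v,2) for k,v in r.sense().items() if k in('time','tool_pos','tcp_rot','ft_force','wrist_torque')})
s=snap('wrist','w22');t=snap('side','s22')
a=s['pixels'][:,:,::-1];b=cv2.resize(t['pixels'][150:250,215:335,::-1],None,fx=3.3,fy=3.84,interpolation=cv2.INTER_CUBIC)
cv2.imwrite('pics/w22b.png',np.hstack([a[:,60:460],b]))
tp=r.sense()['tool_pos'];print(proj(s,[480.5,-23.4,95]),proj(s,[tp[0],tp[1],95]))
E
```

```text
{'time': np.float64(31.5), 'tool_pos': array([477.67, -22.09, 158.86]), 'tcp_rot': array([-1.800e+02,  1.100e-01, -1.679e+01]), 'ft_force': array([-1.06,  0.81, -0.79]), 'wrist_torque': array([0.02, 0.03, 0.01])}
[258.78556691 208.02210788] [258.73919795 208.88426595]
```

View pics/w22b.png

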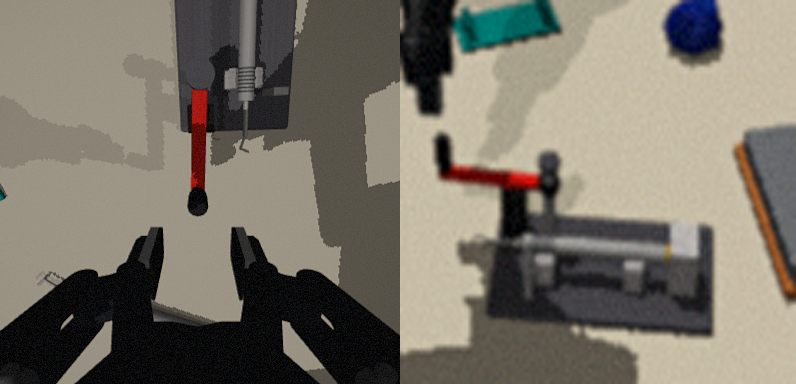

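The knob is at (198,206) in the left panel, where I predicted it (198.8,208). The pick lies in the notches. Descend and grip.

{"method": "drive_tool", "body": {"moves": [[[0, 0, -6], 0], [[0, 0, -16], 0], [[0, 0, -30], 0], [[0, 0, -44], 0], [[0, 0, -56], 0], [[0, 0, -64], 0], [[0, 0, -69], 0], [[0, 0, -70], 0]]}}

```text
time: 32.27
tool_pos: [479.6, -23.6, 88.2]
tcp_rot: [180.0, 0.1, -16.9]
ft_force: [-0.4, 0.1, -0.1]
finger_gap: 39.8
```

{"method": "drive_tool", "body": {"moves": [[[0, 0, 0], 0], [[0, 0, 0], 0], [[0, 0, 0], 0], [[0, 0, 0], 0], [[0, 0, 0], 0], [[0, 0, 0], 0], [[0, 0, 0], 0], [[0, 0, 0], 0]], "fingers": 10, "squeeze": 40}}

```text
time: 32.93
tool_pos: [480.8, -23.6, 90.4]
tcp_rot: [-180.0, -0.1, -16.9]
ft_force: [-0.7, 0.0, 5.0]
finger_gap: 14.6
```

{"method": "drive_tool", "body": {"moves": [[[0, 0, 0.5], 0], [[0, 0, 1], 0], [[0, 0, 2], 0], [[0, 0, 3], 0], [[0, 0, 3.5], 0], [[0, 0, 3.5], 0], [[0, 0, 3.5], 0], [[0, 0, 3.5], 0]]}}

```text
time: 33.6
tool_pos: [480.7, -23.7, 92.7]
tcp_rot: [180.0, -0.1, -16.9]
ft_force: [6.7, -1.7, -7.1]
finger_gap: 14.5
```

```bash
python3 - <<'E'
from h import *
print({k:np.round(v,2) for k,v in r.sense().items() if k in('time','tool_pos','tcp_rot','ft_force','wrist_torque')})
s=snap('wrist','w23');t=snap('side','s23')
a=s['pixels'][:,:,::-1];b=cv2.resize(t['pixels'][150:250,215:335,::-1],None,fx=3.3,fy=3.84,interpolation=cv2.INTER_CUBIC)
cv2.imwrite('pics/w23b.png',np.hstack([a[:,60:460],b]))
# return arc: start v at angle 92, back to 0 (in steps)
v0=np.array([-24.2,-90.8])
def vv(t):
    a=np.radians(-t);return np.array([[np.cos(a),-np.sin(a)],[np.sin(a),np.cos(a)]])@v0
th=[91,88,83,77,71,65,59,53, 47,41,35,29,23,17,12,8, 6,4,3,2,2,2,2,2]
tb=92
for i,t in enumerate(th):
    if i in(8,16): tb=th[i-1]
    print(np.round(vv(t)-vv(tb),1),tb-t)
E
```

```text
{'time': np.float64(33.6), 'tool_pos': array([480.69, -23.74,  92.71]), 'tcp_rot': array([ 1.800e+02, -7.000e-02, -1.686e+01]), 'ft_force': array([ 6.67, -1.7 , -7.12]), 'wrist_torque': array([-0.23, -1.05, -0.05])}
[-0.5 -1.6] 1
[-1.7 -6.3] 4
[ -3.2 -14.4] 9
[ -4.  -24.2] 15
[ -3.8 -34. ] 21
[ -2.6 -43.8] 27
[ -0.4 -53.4] 33
[  2.8 -62.7] 39
[ 4.2 -8.9] 6
[  9.2 -17.3] 12
[ 15.2 -25.2] 18
[ 21.9 -32.4] 24
[ 29.3 -38.8] 30
[ 37.4 -44.4] 36
[ 44.5 -48.5] 41
[ 50.5 -51.2] 45
[ 3.  -1.2] 2
[ 6.1 -2.3] 4
[ 7.7 -2.9] 5
[ 9.2 -3.4] 6
[ 9.2 -3.4] 6
[ 9.2 -3.4] 6
[ 9.2 -3.4] 6
[ 9.2 -3.4] 6
```

View pics/w23b.png

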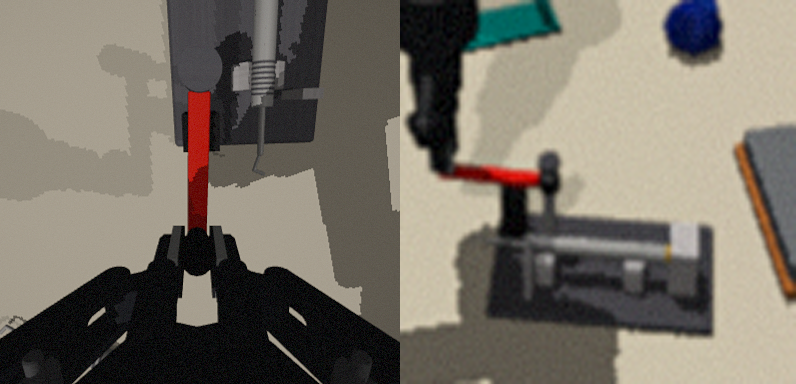

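{"method": "drive_tool", "body": {"moves": [[[-0.5, -1.6, 0], 1], [[-1.7, -6.3, 0], 4], [[-3.2, -14.4, 0], 9], [[-4, -24.2, 0], 15], [[-3.8, -34, 0], 21], [[-2.6, -43.8, 0], 27], [[-0.4, -53.4, 0], 33], [[2.8, -62.7, 0], 39]]}}

```text
time: 34.37
tool_pos: [482.8, -86.1, 92.3]
tcp_rot: [-179.9, -0.0, 22.4]
ft_force: [5.6, 2.3, -6.3]
finger_gap: 14.4
```

{"method": "drive_tool", "body": {"moves": [[[4.2, -8.9, 0], 6], [[9.2, -17.3, 0], 12], [[15.2, -25.2, 0], 18], [[21.9, -32.4, 0], 24], [[29.3, -38.8, 0], 30], [[37.4, -44.4, 0], 36], [[44.5, -48.5, 0], 41], [[50.5, -51.2, 0], 45]]}}

```text
time: 35.03
tool_pos: [532.5, -137.1, 91.3]
tcp_rot: [-179.8, -0.0, 67.4]
ft_force: [-0.2, 0.2, -5.9]
finger_gap: 14.6
```

{"method": "drive_tool", "body": {"moves": [[[1.5, -0.6, 0], 1], [[3, -1.2, 0], 2], [[4.6, -1.8, 0], 3], [[6.1, -2.3, 0], 4], [[7.7, -2.9, 0], 5], [[9.2, -3.4, 0], 6], [[9.2, -3.4, 0], 6], [[9.2, -3.4, 0], 6]]}}

```text
time: 35.7
tool_pos: [542.6, -140.8, 93.1]
tcp_rot: [-180.0, 0.0, 73.1]
ft_force: [-1.9, -0.2, -6.8]
finger_gap: 15.0
```

```bash
python3 - <<'E'
from h import *
print({k:np.round(v,2) for k,v in r.sense().items() if k in('time','tool_pos','tcp_rot','ft_force','wrist_torque')})
s=snap('wrist','w24');t=snap('side','s24')
a=s['pixels'][:,:,::-1];b=cv2.resize(t['pixels'][150:250,215:335,::-1],None,fx=3.3,fy=3.84,interpolation=cv2.INTER_CUBIC)
cv2.imwrite('pics/w24b.png',np.hstack([a[:,60:460],b]))
E
```

```text
{'time': np.float64(35.7), 'tool_pos': array([ 542.63, -140.76,   93.14]), 'tcp_rot': array([-179.98,    0.  ,   73.14]), 'ft_force': array([-1.94, -0.22, -6.83]), 'wrist_torque': array([-0.04,  0.3 ,  0.15])}
```

View pics/w24b.png

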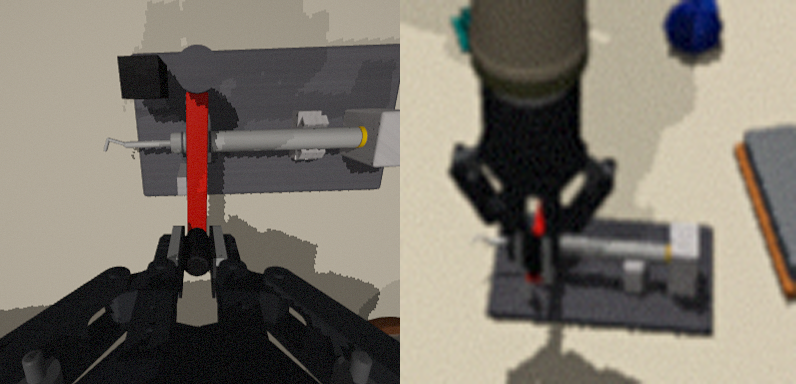

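{"method": "drive_tool", "body": {"moves": [[[0.6, -0.15, 0], 0.4], [[1.2, -0.3, 0], 0.8], [[1.8, -0.45, 0], 1.2], [[2.4, -0.6, 0], 1.5], [[2.8, -0.7, 0], 1.8], [[3.2, -0.8, 0], 2], [[3.2, -0.8, 0], 2], [[3.2, -0.8, 0], 2]]}}

```text
time: 36.47
tool_pos: [545.9, -141.6, 93.1]
tcp_rot: [-180.0, 0.0, 75.1]
ft_force: [-2.9, -0.2, -6.8]
finger_gap: 14.5
```

{"method": "drive_tool", "body": {"moves": [[[0.2, -0.05, 0], 0], [[0.4, -0.1, 0], 0], [[0.6, -0.15, 0], 0], [[0.6, -0.15, 0], 0], [[0.6, -0.15, 0], 0], [[0.6, -0.15, 0], 0], [[0.6, -0.15, 0], 0], [[0.6, -0.15, 0], 0]]}}

```text
time: 37.13
tool_pos: [546.2, -141.7, 92.9]
tcp_rot: [-179.9, 0.0, 75.1]
ft_force: [-5.1, -0.2, -5.8]
finger_gap: 14.6
```

```bash
python3 - <<'E'
from h import *
print({k:np.round(v,2) for k,v in r.sense().items() if k in('time','tool_pos','tcp_rot','ft_force','wrist_torque')})
s=snap('wrist','w25')
a=s['pixels'][:,:,::-1]
cv2.imwrite('pics/w25b.png',np.hstack([cv2.resize(x['pixels'][40:300,160:420,::-1],None,fx=1.5,fy=1.5) for x in(s,load('w4'))]))
E
```

```text
{'time': np.float64(37.13), 'tool_pos': array([ 546.18, -141.69,   92.94]), 'tcp_rot': array([-179.95,    0.  ,   75.15]), 'ft_force': array([-5.14, -0.23, -5.79]), 'wrist_torque': array([-0.07,  0.9 ,  0.15])}
```

View pics/w25b.png

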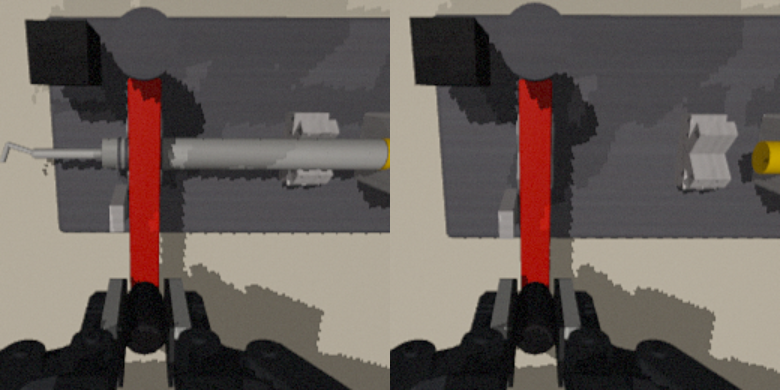

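The bar is against its stop: the lateral force grows with almost no motion, and the bar is beside the keeper as at the start. I'll lower it gradually.

{"method": "drive_tool", "body": {"moves": [[[-0.2, 0, -0.5], 0], [[-0.2, 0, -1.5], 0], [[-0.2, 0, -2.7], 0], [[-0.2, 0, -3.9], 0], [[-0.2, 0, -5.1], 0], [[-0.2, 0, -6.2], 0], [[-0.2, 0, -7], 0], [[-0.2, 0, -7], 0]]}}

```text
time: 37.85
tool_pos: [546.1, -141.7, 85.9]
tcp_rot: [-180.0, 0.0, 75.1]
ft_force: [-5.7, -0.2, -6.2]
finger_gap: 14.6
```

{"method": "drive_tool", "body": {"moves": [[[0, 0, -0.5], 0], [[0, 0, -1.5], 0], [[0, 0, -2.7], 0], [[0, 0, -3.9], 0], [[0, 0, -5.1], 0], [[0, 0, -6.2], 0], [[0, 0, -7], 0], [[0, 0, -7], 0]]}}

```text
time: 38.52
tool_pos: [546.1, -141.8, 79.0]
tcp_rot: [-180.0, 0.0, 75.1]
ft_force: [-4.7, -0.7, -5.8]
finger_gap: 14.5
```

{"method": "drive_tool", "body": {"moves": [[[0, 0, -0.2], 0], [[0, 0, -0.5], 0], [[0, 0, -0.8], 0], [[0, 0, -1.1], 0], [[0, 0, -1.4], 0], [[0, 0, -1.5], 0], [[0, 0, -1.5], 0], [[0, 0, -1.5], 0]]}}

```text
time: 39.18
tool_pos: [546.2, -141.8, 77.7]
tcp_rot: [-180.0, 0.0, 75.1]
ft_force: [-5.3, -1.0, -4.8]
finger_gap: 14.5
```

```bash
python3 - <<'E'
from h import *
print({k:np.round(v,2) for k,v in r.sense().items() if k in('time','tool_pos','tcp_rot','ft_force','wrist_torque')})
s=snap('wrist','w26')
cv2.imwrite('pics/w26b.png',np.hstack([cv2.resize(x['pixels'][40:300,160:420,::-1],None,fx=1.5,fy=1.5) for x in(s,load('w3'))]))
E
```

```text
{'time': np.float64(39.18), 'tool_pos': array([ 546.18, -141.85,   77.71]), 'tcp_rot': array([-1.7998e+02,  1.0000e-02,  7.5140e+01]), 'ft_force': array([-5.29, -1.02, -4.8 ]), 'wrist_torque': array([-0.11,  0.96,  0.18])}
```

View pics/w26b.png

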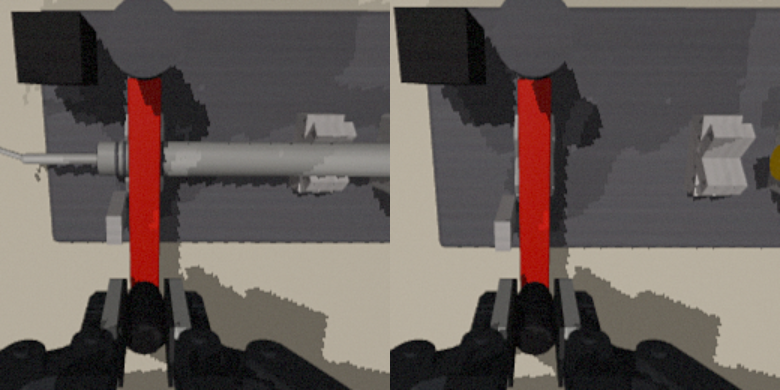

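{"method": "drive_tool", "body": {"moves": [[[0, 0, -0.1], 0], [[0, 0, -0.3], 0], [[0, 0, -0.5], 0], [[0, 0, -0.7], 0], [[0, 0, -0.9], 0], [[0, 0, -1], 0], [[0, 0, -1], 0], [[0, 0, -1], 0]]}}

```text
time: 39.9
tool_pos: [546.2, -141.8, 76.7]
tcp_rot: [-180.0, 0.0, 75.1]
ft_force: [-6.0, 0.1, -4.8]
finger_gap: 14.5
```

{"method": "drive_tool", "body": {"moves": [[[0, 0, -0.1], 0], [[0, 0, -0.2], 0], [[0, 0, -0.3], 0], [[0, 0, -0.4], 0], [[0, 0, -0.5], 0], [[0, 0, -0.5], 0], [[0, 0, -0.5], 0], [[0, 0, -0.5], 0]]}}

```text
time: 40.57
tool_pos: [546.3, -141.9, 76.5]
tcp_rot: [-180.0, 0.0, 75.1]
ft_force: [-6.6, -0.3, -3.1]
finger_gap: 14.2
```

Contact is beginning (Fz -4.8 → -3.1). I lower a little further until the load is off.

{"method": "drive_tool", "body": {"moves": [[[0, 0, -0.1], 0], [[0, 0, -0.2], 0], [[0, 0, -0.3], 0], [[0, 0, -0.4], 0], [[0, 0, -0.4], 0], [[0, 0, -0.4], 0], [[0, 0, -0.4], 0], [[0, 0, -0.4], 0]]}}

```text
time: 41.23
tool_pos: [546.3, -142.0, 76.4]
tcp_rot: [-180.0, 0.0, 75.1]
ft_force: [-8.6, -0.8, -0.7]
finger_gap: 14.5
```

{"method": "drive_tool", "body": {"moves": [[[-0.2, 0, 0], 0], [[-0.4, 0.1, 0], 0], [[-0.6, 0.15, 0], 0], [[-0.8, 0.2, 0], 0], [[-0.8, 0.2, 0], 0], [[-0.8, 0.2, 0], 0], [[-0.8, 0.2, 0], 0], [[-0.8, 0.2, 0], 0]]}}

```text
time: 41.9
tool_pos: [546.0, -141.9, 76.4]
tcp_rot: [179.9, 0.0, 75.1]
ft_force: [-5.0, -1.6, 0.2]
finger_gap: 14.6
```

{"method": "drive_tool", "body": {"moves": [[[0, 0, -0.1], 0], [[0, 0, -0.2], 0], [[0, 0, -0.2], 0], [[0, 0, -0.2], 0], [[0, 0, -0.2], 0], [[0, 0, -0.2], 0], [[0, 0, -0.2], 0], [[0, 0, -0.2], 0]]}}

```text
time: 42.57
tool_pos: [546.1, -141.9, 76.3]
tcp_rot: [179.9, 0.0, 75.1]
ft_force: [-5.1, -1.3, 1.4]
finger_gap: 14.7
```

The load is fully on the handle. Release and retreat upwards.

{"method": "drive_tool", "body": {"moves": [[[0, 0, 0], 0], [[0, 0, 0], 0], [[0, 0, 0], 0], [[0, 0, 0], 0], [[0, 0, 0], 0], [[0, 0, 0], 0], [[0, 0, 0], 0], [[0, 0, 0], 0]], "fingers": 45}}

```text
time: 43.23
tool_pos: [545.6, -141.6, 75.6]
tcp_rot: [180.0, -0.0, 75.1]
ft_force: [-0.1, -0.7, -0.7]
finger_gap: 45.0
```

{"method": "drive_tool", "body": {"moves": [[[0, 0, 3], 0], [[0, 0, 12], 0], [[0, 0, 26], 0], [[0, 0, 42], 0], [[0, 0, 60], 0], [[0, 0, 78], 0], [[0, 0, 92], 0], [[0, 0, 100], 0]]}}

```text
time: 43.9
tool_pos: [546.7, -142.0, 178.8]
tcp_rot: [179.8, 0.0, 75.1]
ft_force: [0.7, -0.5, 0.0]
finger_gap: 44.9
```

```bash
python3 - <<'E'
from h import *
print({k:np.round(v,2) for k,v in r.sense().items() if k in('time','tool_pos','tcp_rot','ft_force','wrist_torque')})
s=snap('wrist','w27');t=snap('side','s27')
cv2.imwrite('pics/w27b.png',np.hstack([cv2.resize(s['pixels'][20:280,150:430,::-1],None,fx=1.5,fy=1.5),cv2.resize(t['pixels'][150:250,225:325,::-1],(375,390),interpolation=cv2.INTER_CUBIC)]))
E
```

```text
{'time': np.float64(43.9), 'tool_pos': array([ 546.7 , -141.99,  178.84]), 'tcp_rot': array([1.7979e+02, 2.0000e-02, 7.5140e+01]), 'ft_force': array([ 0.68, -0.49,  0.04]), 'wrist_torque': array([-0.03,  0.03, -0.02])}
```

View pics/w27b.png

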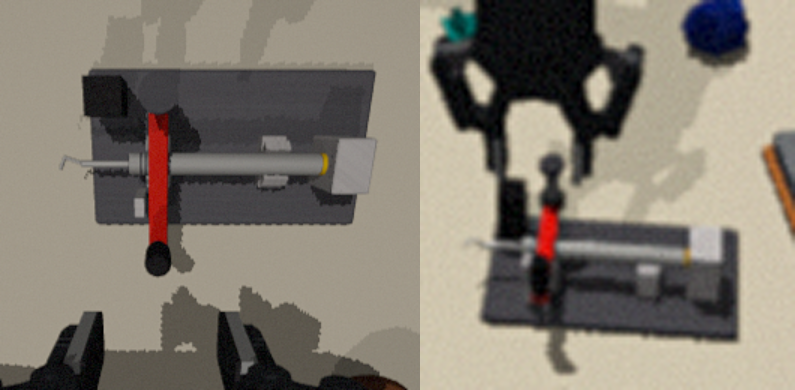

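The bar sits on the +x side of the keeper and across the handle. I'll check the button from the straight-on view.

{"method": "drive_tool", "body": {"moves": [[[3, 2, 0], -3], [[10, 7, 0], -9], [[18, 12, 0], -15], [[26, 16, 0], -21], [[34, 21, 0], -28], [[42, 26, 0], -35], [[50, 31, 0], -42], [[57, 35, 0], -48]]}}

```text
time: 44.67
tool_pos: [602.3, -106.0, 174.1]
tcp_rot: [-179.9, 0.1, 26.8]
ft_force: [-0.3, -0.2, 0.6]
finger_gap: 44.7
```

{"method": "drive_tool", "body": {"moves": [[[2, 1, -1], -7], [[4, 2, -2], -14], [[4, 2, -5], -21], [[4, 2, -10], -28], [[4, 2, -15], -35], [[4, 2, -20], -40], [[4, 2, -20], -42], [[4, 2, -20], -42]]}}

```text
time: 45.33
tool_pos: [605.5, -104.3, 153.6]
tcp_rot: [-180.0, 0.2, -15.0]
ft_force: [0.4, -0.0, 0.3]
finger_gap: 45.1
```

```bash
python3 - <<'E'
from h import *
print({k:np.round(v,2) for k,v in r.sense().items() if k in('time','tool_pos','tcp_rot','ft_force','wrist_torque')})
s=snap('wrist','w28');t=snap('top','t28')
print('w10',np.round(yell(load('w10'),90,150),2),'now',np.round(yell(s,90,150),2))
cv2.imwrite('pics/w28b.png',np.hstack([cv2.resize(s['pixels'][40:300,130:390,::-1],(400,400)),cv2.resize(t['pixels'][130:220,240:315,::-1],(333,400),interpolation=cv2.INTER_CUBIC)]))
E
```

```text
{'time': np.float64(45.33), 'tool_pos': array([ 605.52, -104.3 ,  153.63]), 'tcp_rot': array([-1.800e+02,  1.700e-01, -1.495e+01]), 'ft_force': array([ 0.39, -0.  ,  0.3 ]), 'wrist_torque': array([-0.04,  0.02,  0.01])}
w10 [106.12 119.33 661.14 671.9   10.76] now [125.07 126.94 669.57 672.11   2.54]
```

View pics/w28b.png

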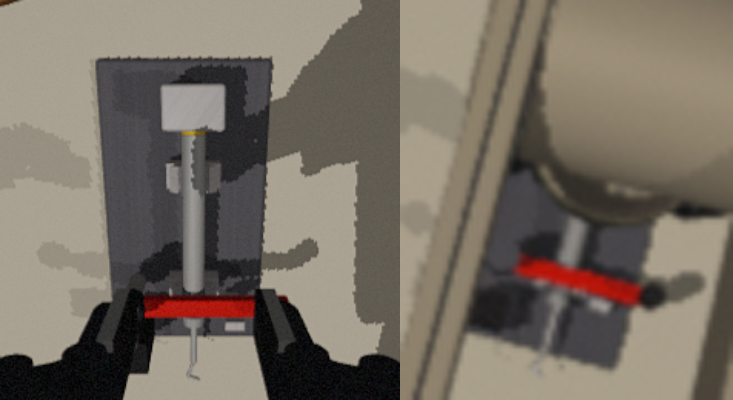

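The button's travel measures 8.2 mm (10.76 → 2.54), which is fully in. The gripper is clear of everything, so I hand in.

```bash
python3 -c "
from bench import r
print(r.hand_in())"
```

```text
the job is handed in; nothing more can be done
None
```

The job is done and handed in at about 45 s, with the gripper open and clear above the holder.

**What I did:**
- I lifted the clamp bar off its keeper, turned it about 92° and rested it on the ledge.
- I took the middle-sized pick from the teal rest. Its handle measured 124.7 mm, and the look-alikes were longer or shorter overall.
- I laid it in the two notches, tip towards the clamp-bar end, and slid it back until the button bottomed.
- I turned the bar back to its stop and lowered it in small steps until the handle carried the load, then let go.

**Last checks:**
- **Button:** travel measured 8.2 ± 0.2 mm in the last close view, against 8 mm for fully in.
- **Bar:** it lies across the handle on the +x side of the keeper. It came to rest about 6 mm above its lowest place, as expected with a handle under it.
- **Robot:** the wrist force read about zero after release.

**What went wrong or disagreed:**
- After the first release the pick crept back, leaving the button about 0.8 mm short. I re-gripped, pushed again with more downward load, and it stayed.
- While sliding, the downward load and the drag along the groove rose to about 9 N each, so I eased off. The highest total wrist force I read was about 13 N.
- The different camera views put the holder's position up to about 3.5 mm apart. I settled it with close wrist views.

I didn't touch the azurite, the dome or the other things on the shelf.

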